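Stack a perfume-cap subassembly in the pressing fixture and bolt it in

ROBOT

A 7-joint arm with a two-finger parallel gripper is mounted at the origin on the work surface. World frame = base frame: x ahead of the robot, y to its left, z up, the work surface at z = 0. Lengths are in m, angles in degrees, forces in N, time in s.
With the tool pointing down it reaches from about 0.425 to 0.875 m from the base axis. Payload 4.7 kg.
Tool frame: the origin (TCP) lies at the centre of the arm's flange, where the gripper is bolted on; the fingertips stand 182 mm ahead of it and the grasp point (between the pads) lies 164 mm ahead of it (env.grip_depth is the distance from the TCP to the grasp point, in m); z points along the fingers, y is the line along which they close (so a half turn about z gives the same grasp; the last joint's range is limited). The gripper opens to 87 mm and grips with 3 to 60 N. Pads are 19 mm wide; open, the fingers measure 117 mm over their backs; the gripper's body (75 mm by 190 mm) begins 51 mm behind the grasp point.
Start: joints at [-72.817, 18.392, -4.016, 83.108, 1.295, 78.541, -3.26], TCP at [0.183, 0.624, 0.405] pointing down, gripper open.
Joint ranges: [-163.93, 163.93], [-17.29, 119.83], [-79.2, 71.16], [3.27, 140.29], [-89.18, 269.18], [5.43, 117.66], [-154.24, 154.24]. Speed limits (degrees/s): [147.25, 147.25, 180, 180, 180, 180, 180].

INTERFACE

Orientations are given as [roll, pitch, yaw] about the fixed x, y, z axes, in that order (R = Rz(yaw) Ry(pitch) Rx(roll)).
In Python, from cell import env gives the robot as it stands. The module is installed in compiled form; this text tells all that it offers.
- The arm moves only by the tool send_rows, never from a script. Its arguments are lists of equal length, an entry for each row: "xyz": the shift along the tool's x, y, z in m, a list of three; "rotation": the turn, a rotation vector about the tool's x, y, z in rad, a list of three; "jaw": the opening, from 0 (shut) to 1 (fully open). A call has 1 to 20 rows; each row shifts and turns the commanded pose from where the row before left it, along the tool's axes as they then stand; what a row does not reach is not made up. A row lasts 1/10 s, in which the tool goes at most 50 mm and 8.59 degrees, less where a joint would pass 70% of its speed; a pose out of reach is approached as far as the arm can. A call is refused whole if a number of a shift passes 0.05 or a number of a turn 0.15, either way. A call with a gripper value outside its range is refused whole. The fingers move at their own pace and stop on an object; "newtons" is the grip in N (left out, the last holds). Time passes only in rows, so rows that do not move let the fingers close. It gives the time, the measured TCP pose, the force, the opening and the grip force at its end, in the units of the state.
- env.get_obs(): the state, without advancing time (a new reading comes with each control period).
- env.read_camera(name): name is "side" or "top"; returns a dict with "image" (400x640x3 uint8, blue, green, red), "fx", "fy", "cx", "cy" (pixels), "R" (3x3) and "t" (3): a world point X has camera coordinates R X + t. Camera axes: x right, y down, z forward; pixel columns grow to the right and rows downward; lengths in m; the calibration is good to about 2 mm. A picture is of the moment at which its call begins. There is no depth.
- env.sign_off(): hands the job in; it is judged then, once.
The state is a dict: "time_s": time; "qpos": joint angles; "joint_velocities": joint speeds; "effort": joint torques, N m; "tool_pos": TCP position; "tool_rot": TCP orientation; "force": force on the tool from outside, world axes, zero at the start; "wrist_torque": the same for the moment, N m; "grip_width": finger opening in m; "grasp_force": force on a finger pad.
Only numpy, scipy, OpenCV 4.12 (cv2) and the standard library are available. Lean on these libraries where they do the work, as an engineer would, in place of code of your own. Each camera call takes 0.05 s, during which the arm holds its last target. There are 200 camera calls.

TASK

Make up one perfume cap in the small pressing fixture: draw the locking pin out from behind the bolt and hang it by its head in the fixture's side notch, then pull the bolt all the way back so the pocket is clear. Stack the parts squarely and flat in the pocket, the wooden block first, then every metal spacer plate there is on the bench (two to four), then the round wooden disc centred on top. Finally slide the bolt over the stack fully home into its keeper and let go, with the flask, tin and brush nearby left where they are.

Things in the scene. Friction and masses are not known exactly. Their poses are not given: they have to be found in the camera images.
- pocket (a point): Centre of the 48 x 48 mm pocket's floor, z up. Four L-shaped aluminium corner posts square to x and y wall it, straight to 58 mm above the floor, then flared to 68 mm; their outsides are 32 mm from the centre. Each side is open 32 mm wide between the posts: fingers fit down beside a part on the +x and -x sides. +y runs along the bolt, from its keeper to its tail.
- fixture: Steel fixture fixed to the bench. Base plate 84 x 262 mm, 12 mm thick. Origin on the table under the pocket's centre, axes as the pocket's, within 0.22 rad of the world axes. Bolt guide at y = +42 to +52 mm and keeper at y = -46 to -58 mm, both aluminium, 39 mm wide, tops 94 mm above the table.
- bore (a point): Mouth of the upright round bore (12 mm wide, 30 mm deep) where the pin stands at the start, just behind the tail end of the closed bolt; axes as pocket. Top of a 32 x 32 mm steel block, 76 mm above the table, 107 mm along +y from the pocket's centre. The bolt's bar slides over it once the pin is out.
- notch (a point): Where the pin's axis belongs when parked, on the top face (74 mm above the table) of a steel fork at the fixture's +x side. Its 16 mm slot runs along x from 10 mm behind this point to 24 mm ahead, open above, below and at the +x end; prongs 12 mm wide, 10 mm thick. The shank hangs in the slot, the head rests on the prongs. Axes as pocket.
- pin: Locking pin, upright: steel shank 10 mm diameter, 60 mm long, carrying a black cylindrical head 24 mm diameter, 22 mm tall. Origin at the foot of the shank, z up along the pin; the head spans z = 60 to 82 mm. At the start its foot stands on the bore's floor, 30 mm below the mouth. Parked, the foot is 60 mm below the notch point.
- bolt (a joint): Travel of the bolt along the fixture's +y, m: 0 = fully home, tip in the keeper, bar across the pocket; 0.095 = fully back, pocket clear. Bar 14 mm wide, 10 mm thick, its underside 68 mm above the pocket floor. About 2 N of friction; it stays where it is left.
- bolt_knob (a point): Grip point in the bolt's upright black square knob (16 x 16 mm, rising 34 mm above the bar), 4 mm above the knob's mid-height and 14 mm below its top. Moves with the bolt; axes as pocket.
- block: Cap block of pale wood with four tiny metal dots on top, 44 x 44 mm, 26 mm tall. Origin at the centre of its underside, z up, x and y square to its sides. Lies on the bench at the right.
- spacer0: Spacer plate of bare aluminium, 44 x 44 mm, 8 mm thick, with a dark round mark in the middle. Origin at the centre of its underside, z up, x and y square to its sides. May be absent (None).
- spacer1: Spacer plate of bare aluminium, 44 x 44 mm, 8 mm thick, with a dark round mark in the middle. Origin at the centre of its underside, z up, x and y square to its sides. May be absent (None).
- spacer2: Spacer plate of bare aluminium, 44 x 44 mm, 8 mm thick, with a dark round mark in the middle. Origin at the centre of its underside, z up, x and y square to its sides. May be absent (None).
- spacer3: Spacer plate of bare aluminium, 44 x 44 mm, 8 mm thick, with a dark round mark in the middle. Origin at the centre of its underside, z up, x and y square to its sides. May be absent (None).
- disc: Round top disc of pale wood, 44 mm diameter, 8 mm thick, with one metal dot. Origin at the centre of its underside, z up.
- flask: Finished perfume flask standing on the bench, round and flat, 72 mm wide, 28 mm thick, with a wooden cap, 106 mm tall. Origin under its centre. Leave alone.
- tin: Open steel tin, 64 mm wide, 50 mm tall, origin under its centre. Leave alone.
- brush: Flat hand brush with a wooden handle lying on the bench left of the fixture, about 180 mm long. Leave alone.
Things that resemble listed ones, but are neither listed nor needed, are in the scene too. Of the things shaped like the block, the wood one is meant.

How it is judged (in metres and radians):
On the way, in this order (a step that is already met when the one before it is completed fails the run):
1. the pin hangs by its head in the side notch (horizontal distance between pin and notch below 0.022 m and z of pin in the frame of notch between -0.064 and -0.055 m and angle between pin's own z axis and vertical below 0.2 rad and contact force between the fingers and pin below 0.3 N), for 0.2 s.
2. the bolt is pulled fully back (value of joint bolt above 0.085 m), for 0.2 s.
3. the block lies flat on the pocket floor, released (horizontal distance between block and pocket below 0.004 m and z of block in the frame of pocket between -0.003 and 0.003 m and angle between block's own z axis and vertical below 0.08 rad and contact force between the fingers and block below 0.3 N), for 0.2 s.
4. every spacer present lies flat in the pocket on the block, released (horizontal distance between each of block, spacer0, spacer1, spacer2, spacer3 and pocket below 0.004 m and z of block in the frame of pocket between -0.003 and 0.003 m and angle between each of block, spacer0, spacer1, spacer2, spacer3's own z axis and vertical below 0.08 rad and z of spacer0 in the frame of pocket between 0.023 and 0.053 m and z of spacer1 in the frame of pocket between 0.023 and 0.053 m and z of spacer2 in the frame of pocket between 0.023 and 0.053 m and z of spacer3 in the frame of pocket between 0.023 and 0.053 m and contact force between the fingers and spacer0 below 0.3 N and contact force between the fingers and spacer1 below 0.3 N and contact force between the fingers and spacer2 below 0.3 N and contact force between the fingers and spacer3 below 0.3 N), for 0.2 s.
5. the disc lies flat on top of the stack in the pocket, released (horizontal distance between each of block, spacer0, spacer1, spacer2, spacer3 and pocket below 0.004 m and z of block in the frame of pocket between -0.003 and 0.003 m and angle between each of block, spacer0, spacer1, spacer2, spacer3, disc's own z axis and vertical below 0.08 rad and z of spacer0 in the frame of pocket between 0.023 and 0.053 m and z of spacer1 in the frame of pocket between 0.023 and 0.053 m and z of spacer2 in the frame of pocket between 0.023 and 0.053 m and z of spacer3 in the frame of pocket between 0.023 and 0.053 m and horizontal distance between disc and pocket below 0.006 m and z of disc in the frame of pocket between 0.039 and 0.061 m and z of disc in the frame of spacer0 above 0.005 m and z of disc in the frame of spacer1 above 0.005 m and z of disc in the frame of spacer2 above 0.005 m and z of disc in the frame of spacer3 above 0.005 m and contact force between the fingers and disc below 0.3 N), for 0.2 s.
6. the bolt is fully home in its keeper over the stack (value of joint bolt below 0.006 m), for 0.2 s.
At the end, for the whole second after the job is handed in: Pin hanging upright in the notch (within 22 mm of the site); block flat on the pocket floor, every present spacer flat on it (each within 4 mm of centre), disc flat on top (within 6 mm), all tilted under 0.08 rad and at rest; bolt within 6 mm of home (horizontal distance between pin and notch below 0.022 m and z of pin in the frame of notch between -0.064 and -0.055 m and angle between pin's own z axis and vertical below 0.2 rad and horizontal distance between each of block, spacer0, spacer1, spacer2, spacer3 and pocket below 0.004 m and z of block in the frame of pocket between -0.003 and 0.003 m and angle between each of block, spacer0, spacer1, spacer2, spacer3, disc's own z axis and vertical below 0.08 rad and z of spacer0 in the frame of pocket between 0.023 and 0.053 m and z of spacer1 in the frame of pocket between 0.023 and 0.053 m and z of spacer2 in the frame of pocket between 0.023 and 0.053 m and z of spacer3 in the frame of pocket between 0.023 and 0.053 m and horizontal distance between disc and pocket below 0.006 m and z of disc in the frame of pocket between 0.039 and 0.061 m and z of disc in the frame of spacer0 above 0.005 m and z of disc in the frame of spacer1 above 0.005 m and z of disc in the frame of spacer2 above 0.005 m and z of disc in the frame of spacer3 above 0.005 m and linear speed of each of block, disc, pin, spacer0, spacer1, spacer2, spacer3 below 0.02 m/s and value of joint bolt below 0.006 m); the robot touches nothing.
It fails at once if the flask, tin or brush is shifted by more than 40 mm or the flask or tin tipped over (distance of any of flask, tin, brush from where it was at the start of the episode above 0.04 m or angle between any of flask, tin's own z axis and vertical above 0.5 rad).
Of spacer0, spacer1, spacer2, spacer3 only 2 to 4 are there at a start; the rules pass over those that are not, and their reading is None.
At some moment in a run one of block, spacer0, spacer1, spacer2, spacer3, disc may be knocked a few centimetres aside while the robot is not near it.
It also fails if it takes over 208 s, if anything falls off the work surface, if the arm or the gripper's body presses on something with over 40 N, if the wrist force passes 120 N, or if a joint passes its speed limit or range.

## Working session

There is one attempt and no reset: what is moved stays moved. The work goes in short steps, Python scripts to look and compute and a tool call to move; the robot and the scene stay as the last step left them, time stands still between calls to the robot, and variables do not carry over. Pictures are saved under pics/ and viewed, at most 14 in all, crops included, and the job is handed in when it is done.

Besides the shell and the picture viewer there is one more tool, called after "Call:" as name(argument=value, ...) on one line, values as JSON. send_rows: Moves the arm, as the interface text tells. Its arguments: {"type":"object","properties":{"xyz":{"type":"array"},"rotation":{"type":"array"},"jaw":{"type":"array"},"newtons":{"type":"number"}},"required":["xyz","rotation","jaw"]}

```bash
mkdir -p pics
cat > h.py <<'E'
import numpy as np, cv2, sys
from cell import env
def cam(n):
    c=env.read_camera(n); c['R']=np.array(c['R']); c['t']=np.array(c['t']); return c
def proj(c,X):
    p=c['R']@np.array(X,float)+c['t']; return np.array([c['fx']*p[0]/p[2]+c['cx'],c['fy']*p[1]/p[2]+c['cy']])
def ray(c,u,v,z):
    d=c['R'].T@np.array([(u-c['cx'])/c['fx'],(v-c['cy'])/c['fy'],1]); o=-c['R'].T@c['t']
    return o+d*(z-o[2])/d[2]
E
python3 - <<'E'
from h import *
for n in ('top','side'):
    c=cam(n); cv2.imwrite(f'pics/{n}0.png',c['image']); print(n,c['fx'],c['cx'],c['cy'],(-c['R'].T@c['t']).round(3),c['R'].round(3).tolist())
o=env.get_obs(); print(o['tool_pos'],o['tool_rot'],o['grip_width'],o['force'],o['time_s'])
E
```

```text
top 389.225454814656 322.54777898453847 203.90026254352006 [ 0.536 -0.018  1.017] [[0.007, -1.0, 0.02], [-0.998, -0.008, -0.058], [0.058, -0.02, -0.998]]
side 400.6282618048826 315.5549882685079 201.96821050185014 [ 0.311 -0.68   0.743] [[0.931, -0.364, 0.013], [-0.236, -0.63, -0.74], [0.277, 0.686, -0.673]]
[0.18324071 0.62345894 0.40374994] [-1.79902301e+02  5.75023560e-03  1.63625589e+02] 0.08688740508821265 [ 0.01937659 -0.9667922   0.62202927] 0.1
```

View pics/top0.png

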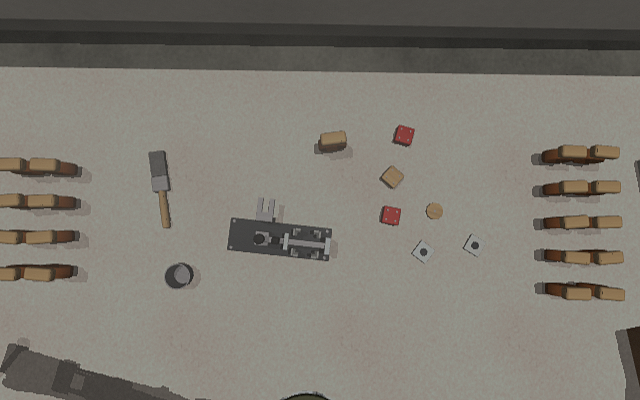

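View pics/side0.png

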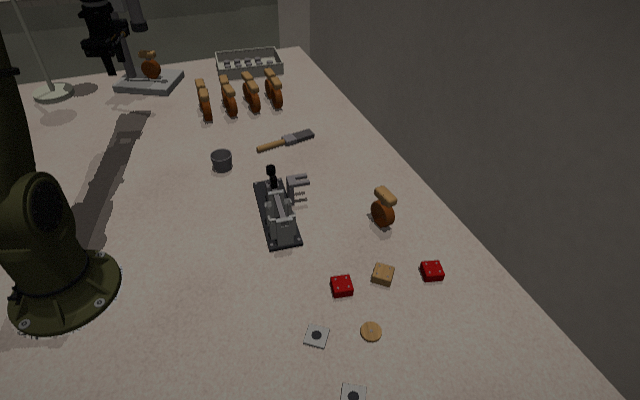

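The top view shows the fixture at about (280,239), the pin near (262,239) and the fork near (266,207). Two spacers are visible, at (423,251) and (474,245), and the disc is at (434,211). There are three block-shaped things: red at (404,135), red at (391,215) and wood at (392,177). The wood one fits the description. I'll confirm that in an enlarged crop.

Run:
```python
from h import *
t=cv2.imread('pics/top0.png');s=cv2.imread('pics/side0.png')
r=lambda i,k:cv2.resize(i,None,fx=k,fy=k,interpolation=cv2.INTER_CUBIC)
a=r(t[190:280,215:345],6); cv2.imwrite('pics/c1.png',a)
b=r(t[115:275,370:500],3.7); d=r(s[250:400,295:455],2.5)
w=np.zeros((592,800,3),np.uint8); b=b[:592,:481]; w[:b.shape[0],:b.shape[1]]=b; d=r(s[250:400,295:455],1.98); w[:d.shape[0],483:483+d.shape[1]]=d[:,:317]
cv2.imwrite('pics/c2.png',w)
```

```text
(no output)
```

View pics/c1.png

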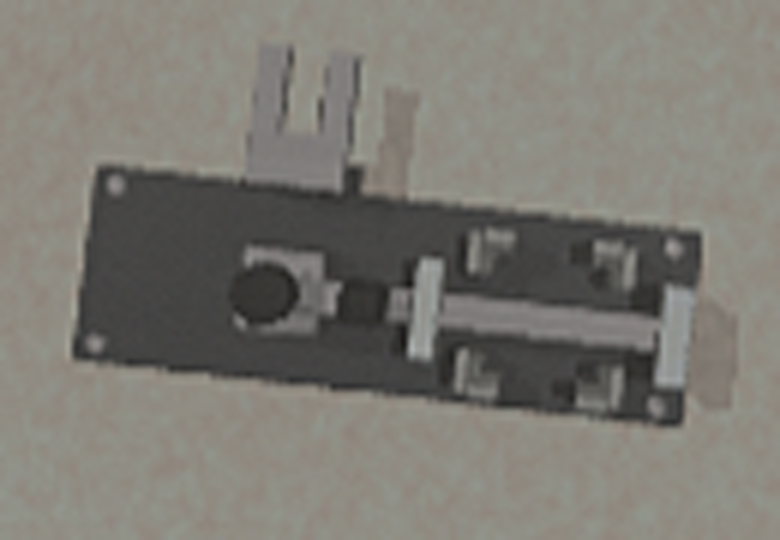

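View pics/c2.png

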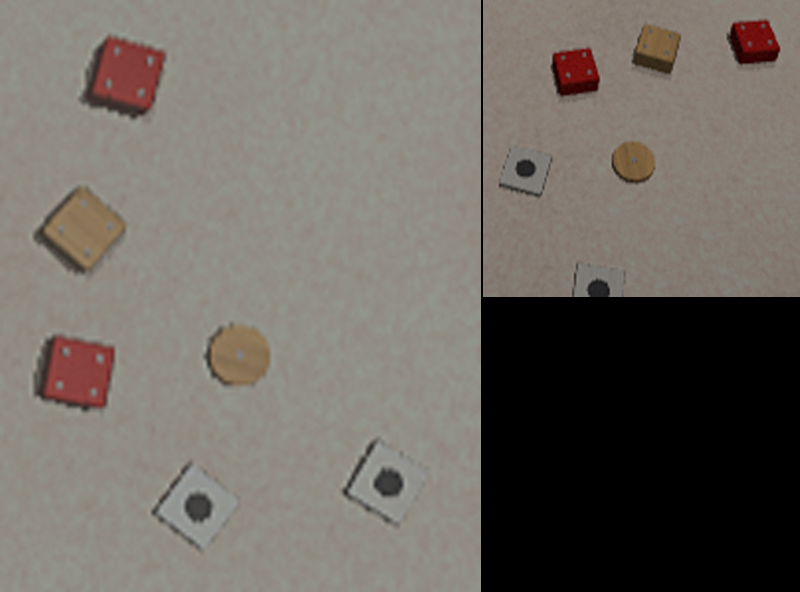

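The crop confirms that the wood block has four dots and that the other two are red decoys. There are exactly two spacers and the disc. Next I fit the fixture and part poses.

```bash
cat > fit.py <<'E'
from h import *
from scipy.optimize import least_squares
def W(p,q): 
    c,s=np.cos(p[2]),np.sin(p[2]); return [p[0]+c*q[0]-s*q[1],p[1]+s*q[0]+c*q[1],q[2]]
def parts(c):
    im=c['image']; hsv=cv2.cvtColor(im,cv2.COLOR_BGR2HSV); out={}
    roi=np.zeros(im.shape[:2],np.uint8); roi[110:300,345:520]=255
    wood=cv2.inRange(hsv,(8,85,90),(25,255,255))&roi
    met=cv2.inRange(hsv,(0,0,158),(179,40,255))&roi
    for n,m in(('wood',wood),('met',met)):
        cs,_=cv2.findContours(m,cv2.RETR_EXTERNAL,cv2.CHAIN_APPROX_NONE)
        for k in cs:
            if cv2.contourArea(k)<100: continue
            z=.008
            if n=='wood' and cv2.minAreaRect(k)[0][1]<195: z=.026
            P=np.array([ray(c,*q[0],z)[:2] for q in k]); r=cv2.minAreaRect((P*1000).astype(np.float32))
            M=cv2.moments(k); cen=ray(c,M['m10']/M['m00'],M['m01']/M['m00'],z)[:2]
            print(n,'px',np.round(cv2.minAreaRect(k)[0],1),'rect',np.round(r[0],1),np.round(r[1],1),round(r[2],1),'cen',(cen*1000).round(1))
E
python3 - <<'E'
from fit import *
c=cam('top'); parts(c)
f=lambda u,v:((u+.5)/6-.5+215,(v+.5)/6-.5+190)
obs=[((98,167),(42,1,.012)),((700,232),(42,0,.012)),((683,425),(-42,0,.012)),((75,358),(-42,1,.012)),
((419,257),(19.5,52,.094)),((444,259),(19.5,42,.094)),((433,361),(-19.5,42,.094)),((408,358),(-19.5,52,.094)),
((665,285),(19.5,-46,.094)),((695,287),(19.5,-58,.094)),((686,389),(-19.5,-58,.094)),((656,386),(-19.5,-46,.094)),
((262,293),(0,107,.128)),((247,243),(16,123,.076)),((323,252),(16,91,.076)),((317,333),(-16,91,.076))]
def res(p,full=False):
    e=[]
    for i,(uv,q) in enumerate(obs):
        q=[q[0]/1e3,q[1]/1e3,q[2]]
        if i<4: q[1]=p[3]+(.262 if obs[i][1][1] else 0)
        e.append(proj(c,W(p,q))-f(*uv))
    e=np.array(e); return e if full else e.ravel()
s=least_squares(res,[.45,.0,0,-.07],loss='soft_l1',f_scale=.5); print(s.x.round(4),np.degrees(s.x[2])); print(res(s.x,True).round(2).tolist())
for uv in [(275,45),(362,52),(292,80),(328,80),(280,135),(320,137)]: 
    X=ray(c,*f(*uv),.074); d=X[:2]-s.x[:2]; a=s.x[2]; print('fork',(np.cos(a)*d[0]+np.sin(a)*d[1]).round(4),(-np.sin(a)*d[0]+np.cos(a)*d[1]).round(4))
E
```

```text
wood px [434.5 210.5] rect [ 579.4 -331. ] [39.4 39.2] 89.5 cen [ 579.  -330.2]
wood px [392.3 176.3] rect [ 666. -217.] [41.7 40.5] 45.3 cen [ 666.1 -217.1]
[ 0.4962  0.0029 -0.1049 -0.0624] -6.012613520590362
[[-0.12, -0.65], [0.81, -0.05], [0.03, 0.38], [-0.43, 0.17], [0.03, 0.0], [0.07, 0.14], [-0.03, -0.36], [-0.09, -0.33], [0.26, -0.02], [0.3, 0.21], [-0.03, -0.3], [-0.09, -0.37], [-0.09, 0.08], [-0.28, 0.36], [0.3, 0.35], [-0.3, 0.13]]
fork 0.0973 0.1213
fork 0.0985 0.0861
fork 0.084 0.1127
fork 0.0857 0.0984
fork 0.0614 0.1149
fork 0.0625 0.0988
```

```bash
python3 - <<'E'
from fit import *
t=cv2.imread('pics/top0.png'); h=cv2.cvtColor(t,cv2.COLOR_BGR2HSV)
for v,u in((245,423),(255,431),(238,474),(251,480),(251,423),(280,430),(230,450)): print(u,v,h[v,u],t[v,u])
E
sed -i 's/met=.*/met=cv2.inRange(hsv,(0,0,163),(179,22,255))\&roi/' fit.py
python3 -c "
from fit import *
p=[.4962,.0029,-.1049]
for n,q in dict(bore=(0,.107,.076),notch=(.073,.105,.074),pocket=(0,0,.012)).items(): print(n,np.round(W(p,q),4))
parts(cam('top'))"
```

```text
423 245 [ 45   3 147] [145 147 146]
431 255 [ 21  20 130] [120 127 130]
474 238 [ 36   9 146] [141 146 145]
480 251 [ 36   9 147] [142 147 146]
423 251 [45  8 67] [65 67 66]
430 280 [ 23  21 144] [132 141 144]
450 230 [ 27  18 145] [135 144 145]
bore [0.5074 0.1093 0.076 ]
notch [0.5798 0.0997 0.074 ]
pocket [0.4962 0.0029 0.012 ]
wood px [434.5 210.5] rect [ 579.4 -331. ] [39.4 39.2] 89.5 cen [ 578.9 -330.2]
wood px [392.2 176.1] rect [ 666.3 -216.9] [42.  40.9] 49.6 cen [ 666.1 -217. ]
```

```bash
cat >> fit.py <<'E'
FX=[.4962,.0029,-.1049]
def go(*wps):
    """waypoints (x,y,z_grasp,yaw): prints turn about tool z, then shift in tool axes"""
    o=env.get_obs(); p=np.array(o['tool_pos']); r=o['tool_rot']; y=r[2]
    print('t',round(o['time_s'],1),'grasp pt',(p-[0,0,env.grip_depth]).round(4),'rot',np.round(r,2),'w',round(o['grip_width'],4),'F',np.round(o['force'],1),'g',o['grasp_force'],'q7',round(o['qpos'][6],1))
    for w in wps:
        T=np.array(w[:3])+[0,0,env.grip_depth]; d=T-p; a=np.radians(w[3]); c,s=np.cos(a),np.sin(a)
        dy=(w[3]-y+180)%360-180
        print('turn',round(-np.radians(dy),4),'shift',np.round([c*d[0]+s*d[1],s*d[0]-c*d[1],-d[2]],4),'len',np.linalg.norm(d).round(3)); p=T;y=w[3]
def fx(x,y,z,yaw=84): return (*W(FX,(x,y,z)),yaw)
E
sed -i 's/met=.*/bl=cv2.GaussianBlur(im,(3,3),0).astype(int); met=(((bl[...,2]-bl[...,0]<5)\&(bl[...,1]>95)).astype(np.uint8)*255)\&roi/' fit.py
python3 -c "
from fit import *
parts(cam('top'))
go(fx(0,.107,.170),fx(0,.107,.126))"
```

```text
wood px [434.5 210.5] rect [ 579.4 -331. ] [39.4 39.3] 89.5 cen [ 579.  -330.2]
wood px [392.2 176.1] rect [ 666.3 -216.9] [42.  40.9] 49.6 cen [ 666.1 -217. ]
met px [422.9 251.5] rect [ 472.7 -299.8] [42.8 42.8] 52.5 cen [ 472.9 -299. ]
met px [473.  244.2] rect [ 492.7 -430.7] [34.7 41.4] 59.4 cen [ 490.6 -427.5]
t 0.2 grasp pt [0.1832 0.6236 0.2407] rot [-179.95    0.    163.63] w 0.087 F [-0.9  0.2 -0. ] g 0.0 q7 -3.3
turn 1.3898 shift [-0.4775  0.3762  0.0707] len 0.612
turn -0.0 shift [0.    0.    0.044] len 0.044
```

Call:
send_rows(xyz=[[0,0,0],[0,0,0],[0,0,0],[0,0,0],[0,0,0],[0,0,0],[0,0,0],[0,0,0],[0,0,0],[0,0,0],[-0.03,0.0235,0],[-0.03,0.0235,0],[-0.03,0.0235,0],[-0.03,0.0235,0],[-0.03,0.0235,0],[-0.03,0.0235,0],[-0.03,0.0235,0],[-0.03,0.0235,0],[-0.03,0.0235,0],[-0.03,0.0235,0]], rotation=[[0,0,0.139],[0,0,0.139],[0,0,0.139],[0,0,0.139],[0,0,0.139],[0,0,0.139],[0,0,0.139],[0,0,0.139],[0,0,0.139],[0,0,0.139],[0,0,0],[0,0,0],[0,0,0],[0,0,0],[0,0,0],[0,0,0],[0,0,0],[0,0,0],[0,0,0],[0,0,0]], jaw=[0.7,0.7,0.7,0.7,0.7,0.7,0.7,0.7,0.7,0.7,0.7,0.7,0.7,0.7,0.7,0.7,0.7,0.7,0.7,0.7], newtons=20)

```text
time_s: 2.25
tool_pos: [0.3861, 0.2991, 0.4049]
tool_rot: [180.0, -0.0, 84.0]
force: [0.5, 1.4, -0.1]
grip_width: 0.0608
grasp_force: 0.0
```

```bash
python3 -c "
from fit import *
go(fx(0,.107,.170),fx(0,.107,.126))"
```

```text
t 2.2 grasp pt [0.3861 0.2991 0.2414] rot [ 1.7999e+02 -3.0000e-02  8.3990e+01] w 0.0608 F [ 0.5  1.4 -0.1] g 0.0 q7 -47.4
turn -0.0002 shift [-0.1761  0.1405  0.0714] len 0.236
turn -0.0 shift [0.    0.    0.044] len 0.044
```

Call:
send_rows(xyz=[[-0.0252,0.0201,0.01],[-0.0252,0.0201,0.01],[-0.0252,0.0201,0.01],[-0.0252,0.0201,0.01],[-0.0252,0.0201,0.01],[-0.0252,0.0201,0.01],[-0.0252,0.0201,0.01],[0,0,0],[0,0,0]], rotation=[[0,0,0],[0,0,0],[0,0,0],[0,0,0],[0,0,0],[0,0,0],[0,0,0],[0,0,0],[0,0,0]], jaw=[0.7,0.7,0.7,0.7,0.7,0.7,0.7,0.7,0.7])

```text
time_s: 3.15
tool_pos: [0.507, 0.1099, 0.3345]
tool_rot: [-180.0, 0.0, 83.9]
force: [-0.1, 0.2, -0.6]
grip_width: 0.0608
grasp_force: 0.0
```

```bash
python3 -c "
from fit import *
go(fx(0,.107,.126))"
```

```text
t 3.1 grasp pt [0.507  0.1099 0.171 ] rot [-1.7996e+02  1.0000e-02  8.3870e+01] w 0.0608 F [-0.1  0.2 -0.6] g 0.0 q7 -18.2
turn -0.0022 shift [-0.0006  0.0004  0.045 ] len 0.045
```

Descend, close, look.

Call:
send_rows(xyz=[[0,0,0.015],[0,0,0.015],[0,0,0.014],[0,0,0],[0,0,0],[0,0,0],[0,0,0],[0,0,0],[0,0,0],[0,0,0]], rotation=[[0,0,0],[0,0,0],[0,0,0],[0,0,0],[0,0,0],[0,0,0],[0,0,0],[0,0,0],[0,0,0],[0,0,0]], jaw=[0.7,0.7,0.7,0.7,0,0,0,0,0,0])

```text
time_s: 4.15
tool_pos: [0.507, 0.1105, 0.291]
tool_rot: [180.0, -0.0, 84.0]
force: [0.1, -0.9, 0.5]
grip_width: 0.023
grasp_force: 19.9
```

```bash
python3 -c "
from fit import *
go(fx(0,.107,.200),fx(.073,.105,.2),fx(.073,.105,.155))"
```

```text
t 4.2 grasp pt [0.507  0.1105 0.1275] rot [ 1.7999e+02 -2.0000e-02  8.3990e+01] w 0.023 F [ 0.1 -0.9  0.5] g 19.929194748401642 q7 -16.5
turn -0.0003 shift [-0.0012  0.0005 -0.0725] len 0.073
turn -0.0 shift [-0.002  0.073 -0.   ] len 0.073
turn -0.0 shift [0.    0.    0.045] len 0.045
```

Call:
send_rows(xyz=[[0,0,-0.01],[0,0,-0.02],[0,0,-0.02],[0,0,-0.01],[-0.0004,0.0146,0],[-0.0004,0.0146,0],[-0.0004,0.0146,0],[-0.0004,0.0146,0],[-0.0004,0.0146,0],[0,0,0],[0,0,0],[0,0,0]], rotation=[[0,0,0],[0,0,0],[0,0,0],[0,0,0],[0,0,0],[0,0,0],[0,0,0],[0,0,0],[0,0,0],[0,0,0],[0,0,0],[0,0,0]], jaw=[0,0,0,0,0,0,0,0,0,0,0,0])

```text
time_s: 5.35
tool_pos: [0.5788, 0.101, 0.3507]
tool_rot: [-180.0, -0.0, 84.0]
force: [-0.2, -0.4, -0.9]
grip_width: 0.0233
grasp_force: 19.9
```

Run:
```python
from fit import *
go(fx(.073,.105,.19),fx(.073,.105,.096))
c=cam('side'); n=W(FX,(.073,.105,.074)); u,v=proj(c,n).astype(int); print(u,v)
i=c['image'][v-60:v+40,u-65:u+65]; i=cv2.convertScaleAbs(cv2.resize(i,None,fx=4,fy=4,interpolation=cv2.INTER_CUBIC),alpha=1.5)
d=cam('top'); u,v=proj(d,n).astype(int); j=d['image'][v-40:v+60,u-30:u+38]; j=cv2.convertScaleAbs(cv2.resize(j,None,fx=4,fy=4,interpolation=cv2.INTER_CUBIC),alpha=1.5)
cv2.imwrite('pics/p1.png',np.hstack([i,j]))
```

```text
t 5.3 grasp pt [0.5788 0.101  0.1872] rot [-1.7995e+02 -1.0000e-02  8.4000e+01] w 0.0233 F [-0.2 -0.4 -0.9] g 19.92581695318222 q7 -11.2
turn 0.0001 shift [-0.0012  0.0012 -0.0028] len 0.003
turn -0.0 shift [0.    0.    0.094] len 0.094
299 179
```

View pics/p1.png

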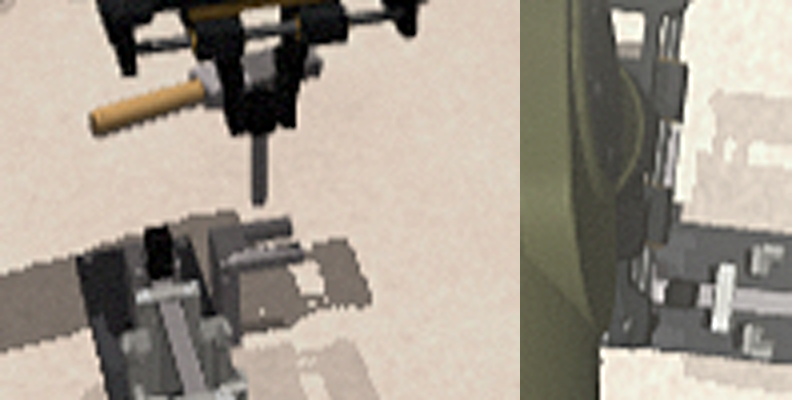

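Call:
send_rows(xyz=[[-0.001,0.001,0.01],[0,0,0.015],[0,0,0.015],[0,0,0.015],[0,0,0.015],[0,0,0.015],[0,0,0],[0,0,0]], rotation=[[0,0,0],[0,0,0],[0,0,0],[0,0,0],[0,0,0],[0,0,0],[0,0,0],[0,0,0]], jaw=[0,0,0,0,0,0,0,0])

```text
time_s: 6.25
tool_pos: [0.5802, 0.0998, 0.2653]
tool_rot: [-179.9, 0.0, 84.0]
force: [0.3, 1.5, -1.1]
grip_width: 0.0238
grasp_force: 19.9
```

Call:
send_rows(xyz=[[0,0,0.003],[0,0,0.003],[0,0,0],[0,0,0],[0,0,0],[0,0,0],[0,0,0],[0,0,-0.01],[0,0,-0.02],[0,0,-0.03],[0,0,-0.03],[0,0,0]], rotation=[[0,0,0],[0,0,0],[0,0,0],[0,0,0],[0,0,0],[0,0,0],[0,0,0],[0,0,0],[0,0,0],[0,0,0],[0,0,0],[0,0,0]], jaw=[0,0,0,0.5,0.5,0.5,0.5,0.5,0.5,0.5,0.5,0.5])

```text
time_s: 7.45
tool_pos: [0.5819, 0.0995, 0.3552]
tool_rot: [179.5, -0.2, 84.0]
force: [0.0, 0.3, 0.2]
grip_width: 0.0433
grasp_force: 0.0
```

Run:
```python
from fit import *
c=cam('side'); n=W(FX,(.04,.08,.074)); u,v=proj(c,n).astype(int); print(u,v)
i=c['image'][v-50:v+50,u-65:u+65]; i=cv2.convertScaleAbs(cv2.resize(i,None,fx=5,fy=5,interpolation=cv2.INTER_CUBIC),alpha=1.5)
cv2.imwrite('pics/p2.png',i)
t=cv2.imread('pics/top0.png') # knob position from c1 crop
k=ray(cam('top'),(362.5)/6-.5+215,(298.5)/6-.5+190,.124); d=k[:2]-FX[:2]; a=FX[2]; print(np.cos(a)*d[0]+np.sin(a)*d[1],-np.sin(a)*d[0]+np.cos(a)*d[1])
go(fx(0,.07,.18),fx(0,.07,.112))
```

```text
289 187
0.002404217370533493 0.06950606179482632
t 7.5 grasp pt [0.5805 0.0997 0.1875] rot [ 1.7989e+02 -7.0000e-02  8.3990e+01] w 0.0439 F [-0.6 -0.3  0.2] g 0.0 q7 -11.0
turn -0.0002 shift [-0.0351 -0.0737  0.0075] len 0.082
turn -0.0 shift [0.    0.    0.068] len 0.068
```

View pics/p2.png

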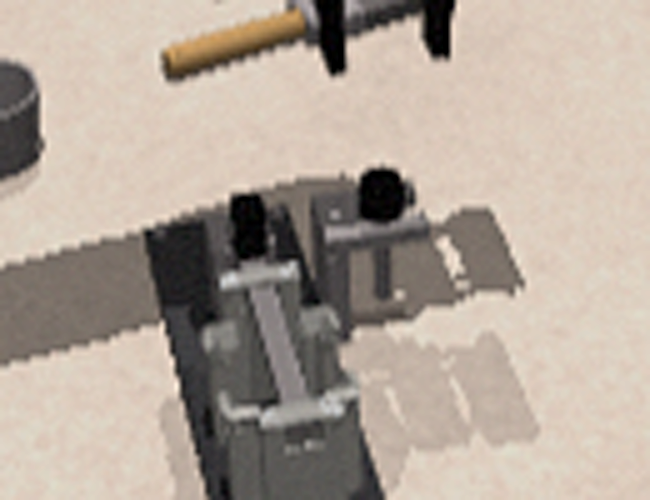

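The pin hangs upright in the fork, with its head at crop (380,195). Next, the bolt knob.

Call:
send_rows(xyz=[[-0.007,-0.0147,0],[-0.007,-0.0147,0],[-0.007,-0.0147,0],[-0.007,-0.0147,0],[-0.007,-0.0147,0],[0,0,0.0255],[0,0,0.025],[0,0,0.025],[0,0,0],[0,0,0],[0,0,0],[0,0,0],[0,0,0],[0,0,0]], rotation=[[0,0,0],[0,0,0],[0,0,0],[0,0,0],[0,0,0],[0,0,0],[0,0,0],[0,0,0],[0,0,0],[0,0,0],[0,0,0],[0,0,0],[0,0,0],[0,0,0]], jaw=[0.5,0.5,0.5,0.5,0.5,0.5,0.5,0.5,0.5,0,0,0,0,0])

```text
time_s: 8.95
tool_pos: [0.5022, 0.073, 0.2748]
tool_rot: [-179.7, -0.0, 84.0]
force: [-8.5, 0.5, 7.5]
grip_width: 0.0159
grasp_force: 20.0
```

```bash
python3 -c "
from fit import *
go(fx(0,.07,.112),fx(0,.166,.112))"
```

```text
t 8.9 grasp pt [0.5022 0.073  0.1113] rot [-1.797e+02 -3.000e-02  8.401e+01] w 0.0159 F [-8.5  0.5  7.5] g 19.974103812128305 q7 -12.1
turn 0.0001 shift [-0.0003  0.0014 -0.0007] len 0.002
turn -0.0 shift [ 0.096  0.    -0.   ] len 0.096
```

Call:
send_rows(xyz=[[0.003,-0.001,0],[0.0095,0,0],[0.0095,0,0],[0.0095,0,0],[0.0095,0,0],[0.0095,0,0],[0.0095,0,0],[0.0095,0,0],[0.0095,0,0],[0.0095,0,0],[0.0085,0,0],[0,0,0],[0,0,0],[0,0,0]], rotation=[[0,0,0],[0,0,0],[0,0,0],[0,0,0],[0,0,0],[0,0,0],[0,0,0],[0,0,0],[0,0,0],[0,0,0],[0,0,0],[0,0,0],[0,0,0],[0,0,0]], jaw=[0,0,0,0,0,0,0,0,0,0,0,0,0,0])

```text
time_s: 10.35
tool_pos: [0.5118, 0.1682, 0.2748]
tool_rot: [-179.8, 0.1, 84.0]
force: [-5.3, -3.6, 6.6]
grip_width: 0.0156
grasp_force: 20.0
```

```bash
python3 -c "
from fit import *
go(fx(0,.166,.112))"
```

```text
t 10.3 grasp pt [0.5118 0.1682 0.1113] rot [-1.798e+02  1.100e-01  8.397e+01] w 0.0156 F [-5.3 -3.6  6.6] g 19.990430499165086 q7 -20.7
turn -0.0005 shift [-0.      0.0018 -0.0007] len 0.002
```

```bash
sed -i 's/^FX=.*/FX=[.4952,.0030,-.102]/' fit.py; python3 -c "
from fit import *
go((.5118,.1682,.2,84),(.6660,-.2170,.2,136.5),(.666,-.217,.024,136.5))"
```

```text
t 10.3 grasp pt [0.5118 0.1682 0.1113] rot [-1.798e+02  1.100e-01  8.397e+01] w 0.0156 F [-5.3 -3.6  6.6] g 19.990430499165086 q7 -20.7
turn -0.0005 shift [ 0.     -0.     -0.0887] len 0.089
turn -0.9163 shift [-0.377  -0.1733 -0.    ] len 0.415
turn -0.0 shift [0.    0.    0.176] len 0.176
```

Call:
send_rows(xyz=[[0,0,0],[0,0,0],[0,0,0],[0,0,-0.03],[0,0,-0.03],[0,0,-0.03],[0,0,0],[0,0,0],[0,0,0],[0,0,0],[0,0,0],[0,0,0],[0,0,0],[-0.0314,-0.0144,0],[-0.0314,-0.0144,0],[-0.0314,-0.0144,0],[-0.0314,-0.0144,0],[-0.0314,-0.0144,0],[-0.0314,-0.0144,0],[-0.0314,-0.0144,0]], rotation=[[0,0,0],[0,0,0],[0,0,0],[0,0,0],[0,0,0],[0,0,0],[0,0,-0.131],[0,0,-0.131],[0,0,-0.131],[0,0,-0.131],[0,0,-0.131],[0,0,-0.131],[0,0,-0.131],[0,0,0],[0,0,0],[0,0,0],[0,0,0],[0,0,0],[0,0,0],[0,0,0]], jaw=[0.6,0.6,0.6,0.6,0.6,0.6,1,1,1,1,1,1,1,1,1,1,1,1,1,1])

```text
time_s: 12.35
tool_pos: [0.6034, -0.0562, 0.3644]
tool_rot: [180.0, 0.0, 136.6]
force: [0.5, 1.1, -0.3]
grip_width: 0.0868
grasp_force: 0.0
```

Call:
send_rows(xyz=[[-0.0314,-0.0144,0],[-0.0314,-0.0144,0],[-0.0314,-0.0144,0],[-0.0314,-0.0144,0],[-0.0314,-0.0144,0],[0,0,0],[0,0,0]], rotation=[[0,0,0],[0,0,0],[0,0,0],[0,0,0],[0,0,0],[0,0,0],[0,0,0]], jaw=[1,1,1,1,1,1,1])

```text
time_s: 13.05
tool_pos: [0.6672, -0.2163, 0.3638]
tool_rot: [-180.0, -0.0, 136.4]
force: [-0.4, 1.2, 0.4]
grip_width: 0.087
grasp_force: 0.0
```

Run:
```python
from fit import *
go((.666,-.217,.2,136.5),(.666,-.217,.024,136.5))
for n in('top','side'):
    c=cam(n); cv2.imwrite(f'pics/{n}1.png',c['image'])
parts(c) if 0 else None
n=proj(c,(.666,-.217,.05)).astype(int);print(n)
i=c['image'][n[1]-75:n[1]+75,n[0]-100:n[0]+100]
cv2.imwrite('pics/p3.png',cv2.resize(i,None,fx=4,fy=4))
```

```text
t 13.1 grasp pt [ 0.6672 -0.2163  0.2003] rot [-1.7997e+02 -2.0000e-02  1.3642e+02] w 0.087 F [-0.4  1.2  0.4] g 0.0 q7 75.0
turn -0.0013 shift [ 0.0004 -0.0013  0.0003] len 0.001
turn -0.0 shift [0.    0.    0.176] len 0.176
[385 264]
```

View pics/p3.png

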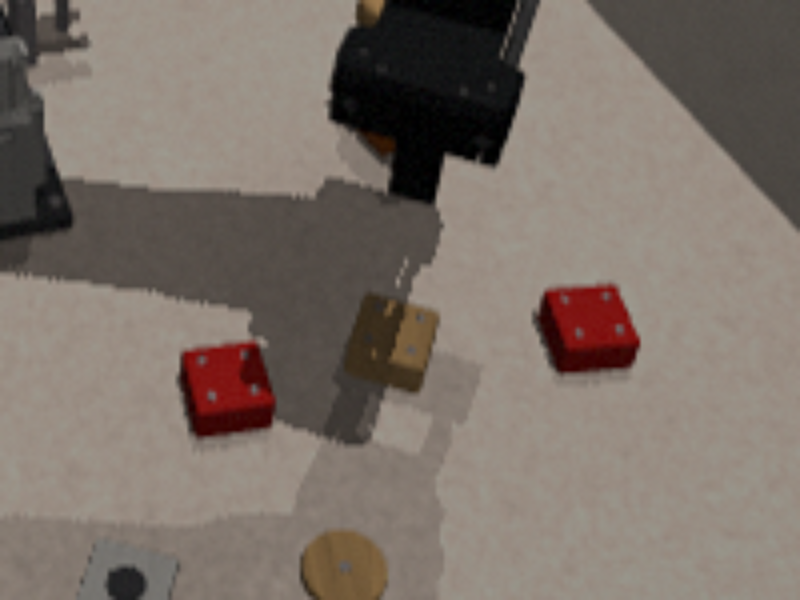

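The wood block is directly below the open gripper, at crop (392,340). Both red ones are well clear.

Call:
send_rows(xyz=[[0,0,0.035],[0,0,0.035],[0,0,0.035],[0,0,0.035],[0,0,0.026],[0,0,0.01],[0,0,0],[0,0,0],[0,0,0],[0,0,0],[0,0,0],[0,0,0],[0,0,0],[0,0,0],[0,0,0],[0,0,0]], rotation=[[0,0,0],[0,0,0],[0,0,0],[0,0,0],[0,0,0],[0,0,0],[0,0,0],[0,0,0],[0,0,0],[0,0,0],[0,0,0],[0,0,0],[0,0,0],[0,0,0],[0,0,0],[0,0,0]], jaw=[1,1,1,1,1,1,1,0,0,0,0,0,1,1,1,1])

```text
time_s: 14.75
tool_pos: [0.6672, -0.2154, 0.1882]
tool_rot: [180.0, -0.0, 136.5]
force: [0.2, -0.7, -0.5]
grip_width: 0.0791
grasp_force: 0.0
```

Call:
send_rows(xyz=[[0,0,0],[0,0,0],[0,0,0],[0,0,0],[0,0,0],[0,0,0],[0,0,0],[0,0,0],[0,0,0],[0,0,0],[0,0,0],[0,0,0],[0,0,0],[0,0,0],[0,0,0],[0,0,0],[0,0,0],[0,0,0]], rotation=[[0,0,0.1428],[0,0,0.1428],[0,0,0.1428],[0,0,0.1428],[0,0,0.1428],[0,0,0.1428],[0,0,0.1428],[0,0,0.1428],[0,0,0.1428],[0,0,0.1428],[0,0,0.1428],[0,0,0],[0,0,0],[0,0,0],[0,0,0],[0,0,0],[0,0,0],[0,0,0]], jaw=[1,1,1,1,1,1,1,1,1,1,1,1,0,0,0,0,0,0])

```text
time_s: 16.55
tool_pos: [0.6672, -0.2154, 0.1883]
tool_rot: [180.0, -0.0, 46.5]
force: [-0.8, -0.2, -0.4]
grip_width: 0.0471
grasp_force: 0.0
```

```bash
python3 -c "
from fit import *
g=np.array(env.get_obs()['tool_pos'])
go((g[0],g[1],.2,46.5),fx(0,0,.15),fx(0,0,.06),fx(0,0,.039))"
```

```text
t 16.6 grasp pt [ 0.6672 -0.2154  0.0248] rot [ 1.800e+02 -2.000e-02  4.654e+01] w 0.0471 F [-0.8 -0.2 -0.4] g 0.0 q7 -1.8
turn 0.0007 shift [ 0.      0.     -0.1752] len 0.175
turn -0.6545 shift [ 0.1993 -0.1939  0.05  ] len 0.283
turn -0.0 shift [0.   0.   0.09] len 0.09
turn -0.0 shift [0.    0.    0.021] len 0.021
```

The fingers are slower than I assumed, so the first squeeze never reached the block. I'll close here, then redo the other axis.

Call:
send_rows(xyz=[[0,0,0],[0,0,0],[0,0,0],[0,0,0],[0,0,0],[0,0,0],[0,0,0],[0,0,0],[0,0,0],[0,0,0]], rotation=[[0,0,0],[0,0,0],[0,0,0],[0,0,0],[0,0,0],[0,0,0],[0,0,0],[0,0,0],[0,0,0],[0,0,0]], jaw=[0,0,0,1,1,1,1,1,1,1])

```text
time_s: 17.55
tool_pos: [0.6672, -0.2154, 0.1882]
tool_rot: [-180.0, -0.0, 46.5]
force: [-0.0, 0.5, 0.8]
grip_width: 0.0854
grasp_force: 0.0
```

Call:
send_rows(xyz=[[0,0,0],[0,0,0],[0,0,0],[0,0,0],[0,0,0],[0,0,0],[0,0,0],[0,0,0],[0,0,0],[0,0,0],[0,0,0],[0,0,0],[0,0,0],[0,0,0],[0,0,0],[0,0,0],[0,0,0],[0,0,0],[0,0,0],[0,0,0]], rotation=[[0,0,-0.1428],[0,0,-0.1428],[0,0,-0.1428],[0,0,-0.1428],[0,0,-0.1428],[0,0,-0.1428],[0,0,-0.1428],[0,0,-0.1428],[0,0,-0.1428],[0,0,-0.1428],[0,0,-0.1428],[0,0,0],[0,0,0],[0,0,0],[0,0,0],[0,0,0],[0,0,0],[0,0,0],[0,0,0],[0,0,0]], jaw=[1,1,1,1,1,1,1,1,1,1,1,0,0,0,0,0,0,0,0,0])

```text
time_s: 19.55
tool_pos: [0.6672, -0.2154, 0.1882]
tool_rot: [180.0, -0.0, 136.5]
force: [0.1, 0.7, 0.1]
grip_width: 0.0435
grasp_force: 20.0
```

```bash
python3 -c "
from fit import *
g=np.array(env.get_obs()['tool_pos'])
go((g[0],g[1],.2,136.5),fx(0,0,.2),fx(0,0,.06),fx(0,0,.039))"
```

```text
t 19.6 grasp pt [ 0.6672 -0.2154  0.0247] rot [ 1.8000e+02 -1.0000e-02  1.3652e+02] w 0.0435 F [0.1 0.7 0.1] g 19.999872744083405 q7 78.7
turn 0.0003 shift [ 0.      0.     -0.1753] len 0.175
turn 0.9163 shift [ 0.1992 -0.1939 -0.    ] len 0.278
turn -0.0 shift [0.   0.   0.14] len 0.14
turn -0.0 shift [0.    0.    0.021] len 0.021
```

Call:
send_rows(xyz=[[0,0,-0.035],[0,0,-0.035],[0,0,-0.035],[0,0,-0.035],[0,0,-0.035],[0,0,0],[0,0,0],[0,0,0],[0,0,0],[0,0,0],[0,0,0],[0,0,0],[0.028,-0.0275,0],[0.028,-0.0275,0],[0.028,-0.0275,0],[0.028,-0.0275,0],[0.028,-0.0275,0],[0.028,-0.0275,0],[0.028,-0.0275,0],[0,0,0]], rotation=[[0,0,0],[0,0,0],[0,0,0],[0,0,0],[0,0,0],[0,0,0.1305],[0,0,0.1305],[0,0,0.1305],[0,0,0.1305],[0,0,0.1305],[0,0,0.1305],[0,0,0.1305],[0,0,0],[0,0,0],[0,0,0],[0,0,0],[0,0,0],[0,0,0],[0,0,0],[0,0,0]], jaw=[0,0,0,0,0,0,0,0,0,0,0,0,0,0,0,0,0,0,0,0])

```text
time_s: 21.55
tool_pos: [0.4931, 0.0035, 0.363]
tool_rot: [-179.9, -0.3, 84.7]
force: [0.5, 0.1, -0.5]
grip_width: 0.044
grasp_force: 20.0
```

```bash
python3 -c "
from fit import *
go(fx(0,0,.12,84.16),fx(0,0,.039,84.16))"
```

```text
t 21.6 grasp pt [0.4931 0.0035 0.1995] rot [-179.86   -0.34   84.65] w 0.044 F [ 0.5  0.1 -0.5] g 20.001051127910614 q7 -8.6
turn 0.0086 shift [-0.0003  0.0021  0.0795] len 0.079
turn -0.0 shift [0.    0.    0.081] len 0.081
```

Call:
send_rows(xyz=[[0,0,0.027],[0,0,0.027],[0,0,0.025],[0,0,0],[0,0,0],[0,0,0]], rotation=[[0,0,0],[0,0,0],[0,0,0],[0,0,0],[0,0,0],[0,0,0]], jaw=[0,0,0,0,0,0])

```text
time_s: 22.15
tool_pos: [0.4964, -0.0014, 0.2857]
tool_rot: [179.9, -0.0, 84.2]
force: [-0.2, -0.0, -0.8]
grip_width: 0.0438
grasp_force: 20.0
```

Run:
```python
from fit import *
go(fx(0,0,.12,84.16),fx(0,0,.039,84.16))
ims=[]
for n,z in(('top',5),('side',5)):
    c=cam(n); u=proj(c,W(FX,(0,0,.08))).astype(int); i=c['image'][u[1]-50:u[1]+50,u[0]-40:u[0]+40]
    ims.append(cv2.convertScaleAbs(cv2.resize(i,None,fx=5,fy=5,interpolation=cv2.INTER_CUBIC),alpha=1.5))
cv2.imwrite('pics/p4.png',np.hstack(ims))
```

```text
t 22.1 grasp pt [ 0.4964 -0.0014  0.1222] rot [ 1.7987e+02 -3.0000e-02  8.4150e+01] w 0.0438 F [-0.2 -0.  -0.8] g 19.99998450279236 q7 -2.4
turn -0.0002 shift [ 0.0042 -0.0017  0.0022] len 0.005
turn -0.0 shift [0.    0.    0.081] len 0.081
```

View pics/p4.png

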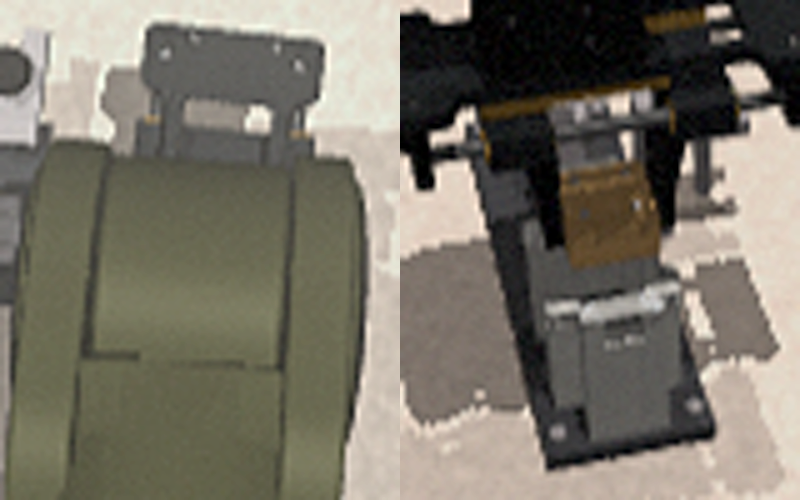

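Call:
send_rows(xyz=[[0.0042,-0.0017,0],[0,0,0.01],[0,0,0],[0,0,0]], rotation=[[0,0,0],[0,0,0],[0,0,0],[0,0,0]], jaw=[0,0,0,0])

```text
time_s: 22.65
tool_pos: [0.494, 0.0035, 0.2738]
tool_rot: [-180.0, 0.0, 84.2]
force: [0.3, -1.0, -0.5]
grip_width: 0.0433
grasp_force: 20.0
```

```bash
python3 -c "
from fit import *
go(fx(0,0,.075,84.16),fx(0,0,.039,84.16))"
```

```text
t 22.6 grasp pt [0.494  0.0035 0.1103] rot [-1.7995e+02  3.0000e-02  8.4190e+01] w 0.0433 F [ 0.3 -1.  -0.5] g 19.99995321035385 q7 -2.2
turn 0.0005 shift [-0.0003  0.0012  0.0353] len 0.035
turn -0.0 shift [0.    0.    0.036] len 0.036
```

Call:
send_rows(xyz=[[0,0.001,0.005],[0,0,0.008],[0,0,0.008],[0,0,0.008],[0,0,0.006],[0,0,0],[0,0,0]], rotation=[[0,0,0],[0,0,0],[0,0,0],[0,0,0],[0,0,0],[0,0,0],[0,0,0]], jaw=[0,0,0,0,0,0,0])

```text
time_s: 23.35
tool_pos: [0.4951, 0.0035, 0.239]
tool_rot: [-179.9, 0.0, 84.2]
force: [-0.4, 1.5, -1.1]
grip_width: 0.0439
grasp_force: 20.0
```

```bash
python3 -c "
from fit import *
go(fx(0,0,.075,84.16),fx(0,0,.039,84.16))"
```

```text
t 23.4 grasp pt [0.4951 0.0035 0.0755] rot [-179.95    0.     84.18] w 0.0439 F [-0.4  1.5 -1.1] g 19.999884366989136 q7 1.3
turn 0.0003 shift [-0.0004  0.0002  0.0005] len 0.001
turn -0.0 shift [0.    0.    0.036] len 0.036
```

No contact, and it is inside the flare. Continue down.

Call:
send_rows(xyz=[[0,0,0.008],[0,0,0.008],[0,0,0.008],[0,0,0.007],[0,0,0.004],[0,0,0],[0,0,0]], rotation=[[0,0,0],[0,0,0],[0,0,0],[0,0,0],[0,0,0],[0,0,0],[0,0,0]], jaw=[0,0,0,0,0,0,0])

```text
time_s: 24.05
tool_pos: [0.4951, 0.0034, 0.2041]
tool_rot: [-180.0, -0.0, 84.2]
force: [-0.8, 2.3, -1.2]
grip_width: 0.0439
grasp_force: 20.0
```

```bash
python3 -c "
from fit import *
go(fx(0,0,.0375,84.16))"
```

```text
t 24.1 grasp pt [0.4951 0.0034 0.0406] rot [-179.96   -0.     84.18] w 0.0439 F [-0.8  2.3 -1.2] g 19.999920129776 q7 4.7
turn 0.0004 shift [-0.0004  0.0001  0.0031] len 0.003
```

Call:
send_rows(xyz=[[0,0,0.003],[0,0,0.001],[0,0,0],[0,0,0],[0,0,0],[0,0,0],[0,0,-0.01],[0,0,-0.02],[0,0,-0.035],[0,0,-0.035],[0,0,-0.035],[0,0,-0.035],[0,0,0]], rotation=[[0,0,0],[0,0,0],[0,0,0],[0,0,0],[0,0,0],[0,0,0],[0,0,0],[0,0,0],[0,0,0],[0,0,0],[0,0,0],[0,0,0],[0,0,0]], jaw=[0,0,0,0.6,0.6,0.6,0.6,0.6,0.6,0.6,0.6,0.6,0.6])

```text
time_s: 25.35
tool_pos: [0.497, 0.0024, 0.3754]
tool_rot: [179.5, -0.3, 84.2]
force: [0.2, -0.9, -1.0]
grip_width: 0.0521
grasp_force: 0.0
```

Run:
```python
from fit import *
c=cam('top'); cv2.imwrite('pics/top2.png',c['image']); parts(c)
go(fx(0,0,.2,84.16))
# spacers: fit square via masks incl. hole, upscaled
im=c['image']; b=cv2.GaussianBlur(im,(3,3),0).astype(np.float32)
d=cv2.resize(b,None,fx=6,fy=6,interpolation=cv2.INTER_CUBIC); m=((d[...,2]-d[...,0]<5.5)&(d[...,1]>60)).astype(np.uint8)
for u,v in((423,251.5),(474,245)):
    s=np.zeros_like(m); x,y=int(u*6),int(v*6); s[y-130:y+130,x-130:x+130]=m[y-130:y+130,x-130:x+130]; s=cv2.morphologyEx(s,cv2.MORPH_CLOSE,np.ones((9,9)))
    k=max(cv2.findContours(s,cv2.RETR_EXTERNAL,cv2.CHAIN_APPROX_NONE)[0],key=cv2.contourArea)
    P=np.array([ray(c,(q[0][0]+.5)/6-.5,(q[0][1]+.5)/6-.5,.008)[:2]*1000 for q in k],np.float32); print(cv2.minAreaRect(P))
sd=cam('side'); us=[proj(sd,W(FX,(0,0,.04))).astype(int)]
i=sd['image'][us[0][1]-40:us[0][1]+40,us[0][0]-45:us[0][0]+45]
j=c['image'][195:300,375:500]
cv2.imwrite('pics/p5.png',np.hstack([cv2.convertScaleAbs(cv2.resize(i,(390,346),interpolation=cv2.INTER_CUBIC),alpha=1.5),cv2.resize(j,(410,346),interpolation=cv2.INTER_CUBIC)]))
```

```text
wood px [434.5 210.5] rect [ 579.4 -331. ] [39.4 39.2] 89.5 cen [ 578.9 -330.2]
met px [422.9 251.5] rect [ 472.7 -299.5] [42.3 42.3] 52.8 cen [ 472.9 -299.1]
t 25.4 grasp pt [0.4961 0.0028 0.2095] rot [179.73  -0.19  84.17] w 0.0525 F [ 0.3  0.5 -0.3] g 0.0 q7 -9.5
turn 0.0002 shift [ 0.0002 -0.0009  0.0095] len 0.01
((472.70703125, -299.30108642578125), (43.93235778808594, 43.7042121887207), 52.37274932861328)
((490.8014221191406, -433.77606201171875), (43.54942321777344, 43.984962463378906), 58.39131546020508)
```

View pics/p5.png

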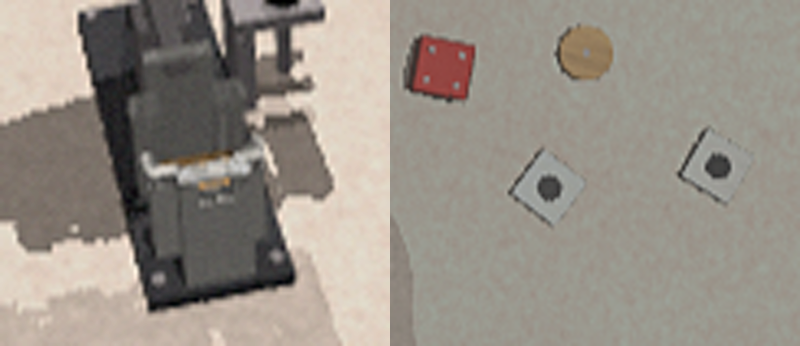

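The block is seated in the pocket, and both spacers are undisturbed: crop (549,187) and (718,165), which fit at (0.4727,-0.2993) and (0.4908,-0.4338).

```bash
python3 -c "
from fit import *
go((.4717,-.2993,.2095,142.4),(.4717,-.2993,.0205,142.4))"
```

```text
t 25.4 grasp pt [0.4954 0.0029 0.2078] rot [ 1.799e+02 -1.100e-01  8.417e+01] w 0.0521 F [-0.1  0.2 -1. ] g 0.0 q7 -9.5
turn -1.0163 shift [-0.1656 -0.2539 -0.0017] len 0.303
turn -0.0 shift [0.    0.    0.189] len 0.189
```

Call:
send_rows(xyz=[[0,0,0],[0,0,0],[0,0,0],[0,0,0],[0,0,0],[0,0,0],[0,0,0],[-0.0184,-0.0282,0],[-0.0184,-0.0282,0],[-0.0184,-0.0282,0],[-0.0184,-0.0282,0],[-0.0184,-0.0282,0],[-0.0184,-0.0282,0],[-0.0184,-0.0282,0],[-0.0184,-0.0282,0],[-0.0184,-0.0282,0],[0,0,0],[0,0,0],[0,0,0],[0,0,0]], rotation=[[0,0,-0.1452],[0,0,-0.1452],[0,0,-0.1452],[0,0,-0.1452],[0,0,-0.1452],[0,0,-0.1452],[0,0,-0.1452],[0,0,0],[0,0,0],[0,0,0],[0,0,0],[0,0,0],[0,0,0],[0,0,0],[0,0,0],[0,0,0],[0,0,0],[0,0,0],[0,0,0],[0,0,0]], jaw=[1,1,1,1,1,1,1,1,1,1,1,1,1,1,1,1,1,1,1,1])

```text
time_s: 27.45
tool_pos: [0.4723, -0.2973, 0.3698]
tool_rot: [180.0, -0.1, 142.6]
force: [0.2, -0.1, 1.1]
grip_width: 0.0873
grasp_force: 0.0
```

```bash
python3 -c "
from fit import *
go((.4717,-.2993,.0205,142.4))"
```

```text
t 27.4 grasp pt [ 0.4723 -0.2973  0.2063] rot [ 1.7996e+02 -6.0000e-02  1.4257e+02] w 0.0873 F [ 0.2 -0.1  1.1] g 0.0 q7 95.4
turn 0.003 shift [-0.0008 -0.002   0.1858] len 0.186
```

Call:
send_rows(xyz=[[-0.0008,-0.002,0.035],[0,0,0.035],[0,0,0.035],[0,0,0.035],[0,0,0.026],[0,0,0.01],[0,0,0],[0,0,0],[0,0,0]], rotation=[[0,0,0.003],[0,0,0],[0,0,0],[0,0,0],[0,0,0],[0,0,0],[0,0,0],[0,0,0],[0,0,0]], jaw=[1,1,1,1,1,1,1,1,1])

```text
time_s: 28.35
tool_pos: [0.472, -0.3012, 0.1959]
tool_rot: [179.9, 0.2, 142.3]
force: [0.2, 0.0, 0.4]
grip_width: 0.0869
grasp_force: 0.0
```

```bash
python3 -c "
from fit import *
go((.4717,-.2993,.0205,142.4))"
```

```text
t 28.4 grasp pt [ 0.472  -0.3012  0.0324] rot [1.7994e+02 1.5000e-01 1.4228e+02] w 0.0869 F [0.2 0.  0.4] g 0.0 q7 105.4
turn -0.0021 shift [0.0013 0.0013 0.0119] len 0.012
```

Call:
send_rows(xyz=[[0.001,0.001,0.006],[0,0,0.0055],[0,0,0],[0,0,0],[0,0,0],[0,0,0],[0,0,0],[0,0,0],[0,0,0],[0,0,0],[0,0,0]], rotation=[[0,0,0],[0,0,0],[0,0,0],[0,0,0],[0,0,0],[0,0,0],[0,0,0],[0,0,0],[0,0,0],[0,0,0],[0,0,0]], jaw=[1,1,1,0,0,0,0,0,0,0,0])

```text
time_s: 29.45
tool_pos: [0.471, -0.2995, 0.1827]
tool_rot: [180.0, -0.0, 142.2]
force: [-0.2, 0.4, 1.1]
grip_width: 0.0439
grasp_force: 20.1
```

```bash
python3 -c "
from fit import *
go((.4717,-.2993,.0205,142.4))"
```

```text
t 29.4 grasp pt [ 0.471  -0.2995  0.0192] rot [180.    -0.   142.25] w 0.0439 F [-0.2  0.4  1.1] g 20.147052621189232 q7 106.0
turn -0.0027 shift [-0.0005  0.0006 -0.0013] len 0.001
```

Call:
send_rows(xyz=[[0,0,0],[0,0,0],[0,0,0],[0,0,0],[0,0,-0.001],[0,0,0],[0,0,0],[0,0,0],[0,0,0],[0,0,0],[0,0,0],[0,0,0],[0,0,0],[0,0,0],[0,0,0],[0,0,0],[0,0,0]], rotation=[[0,0,0],[0,0,0],[0,0,0],[0,0,0],[0,0,0],[0,0,0],[0,0,0.1428],[0,0,0.1428],[0,0,0.1428],[0,0,0.1428],[0,0,0.1428],[0,0,0.1428],[0,0,0.1428],[0,0,0.1428],[0,0,0.1428],[0,0,0.1428],[0,0,0.1428]], jaw=[1,1,1,1,1,1,1,1,1,1,1,1,1,1,1,1,1])

```text
time_s: 31.15
tool_pos: [0.4709, -0.2994, 0.1836]
tool_rot: [-180.0, 0.0, 51.9]
force: [0.4, 0.4, 0.2]
grip_width: 0.0867
grasp_force: 0.0
```

Call:
send_rows(xyz=[[0,0,0],[0,0,0],[0,0,0],[0,0,0],[0,0,0],[0,0,0],[0,0,0],[0,0,0],[0,0,0],[0,0,0]], rotation=[[0,0,0],[0,0,0],[0,0,0],[0,0,0],[0,0,0],[0,0,0],[0,0,0],[0,0,0],[0,0,0],[0,0,0]], jaw=[1,0,0,0,0,0,0,0,0,0])

```text
time_s: 32.15
tool_pos: [0.471, -0.2995, 0.1838]
tool_rot: [180.0, -0.0, 52.3]
force: [-0.4, -0.7, 0.5]
grip_width: 0.0437
grasp_force: 20.0
```

```bash
python3 -c "
from fit import *
g=np.array(env.get_obs()['tool_pos'])
go((g[0],g[1],.16,52.25),fx(0,0,.16,84.16))"
```

```text
t 32.1 grasp pt [ 0.471  -0.2995  0.0203] rot [ 1.800e+02 -1.000e-02  5.225e+01] w 0.0437 F [-0.4 -0.7  0.5] g 19.99665766954422 q7 25.6
turn 0.0001 shift [ 0.      0.     -0.1397] len 0.14
turn -0.5569 shift [ 0.3034 -0.0067 -0.    ] len 0.303
```

Call:
send_rows(xyz=[[0,0,-0.02],[0,0,-0.04],[0,0,-0.04],[0,0,-0.04],[0,0,0],[0,0,0],[0,0,0],[0,0,0],[0.0303,-0.0007,0],[0.0303,-0.0007,0],[0.0303,-0.0007,0],[0.0303,-0.0007,0],[0.0303,-0.0007,0],[0.0303,-0.0007,0],[0.0303,-0.0007,0],[0.0303,-0.0007,0],[0.0303,-0.0007,0],[0.0303,-0.0007,0],[0,0,0],[0,0,0]], rotation=[[0,0,0],[0,0,0],[0,0,0],[0,0,0],[0,0,-0.1392],[0,0,-0.1392],[0,0,-0.1392],[0,0,-0.1392],[0,0,0],[0,0,0],[0,0,0],[0,0,0],[0,0,0],[0,0,0],[0,0,0],[0,0,0],[0,0,0],[0,0,0],[0,0,0],[0,0,0]], jaw=[0,0,0,0,0,0,0,0,0,0,0,0,0,0,0,0,0,0,0,0])

```text
time_s: 34.15
tool_pos: [0.4948, 0.0029, 0.3236]
tool_rot: [-180.0, 0.0, 84.2]
force: [-0.0, 0.3, -0.3]
grip_width: 0.0437
grasp_force: 20.0
```

Call:
send_rows(xyz=[[0,0,0.02],[0,0,0.02],[0,0,0],[0,0,0],[0,0,0],[0,0,0]], rotation=[[0,0,0],[0,0,0],[0,0,0],[0,0,0],[0,0,0],[0,0,0]], jaw=[0,0,0,0,0,0])

```text
time_s: 34.75
tool_pos: [0.4953, 0.0023, 0.2847]
tool_rot: [179.9, -0.1, 84.1]
force: [-0.1, -0.1, -0.4]
grip_width: 0.0436
grasp_force: 20.0
```

```bash
python3 -c "
from fit import *
go(fx(0,0,.105,84.16),fx(0,0,.061,84.16))"
```

```text
t 34.8 grasp pt [0.4953 0.0023 0.1212] rot [ 1.7991e+02 -6.0000e-02  8.4120e+01] w 0.0436 F [-0.1 -0.1 -0.4] g 19.996188282966614 q7 -2.7
turn -0.0007 shift [ 0.0007 -0.0002  0.0162] len 0.016
turn -0.0 shift [0.    0.    0.044] len 0.044
```

Call:
send_rows(xyz=[[0.0005,0,0.009],[0,0,0.009],[0,0,0.009],[0,0,0.009],[0,0,0.008],[0,0,0.008],[0,0,0.0075],[0,0,0],[0,0,0]], rotation=[[0,0,0],[0,0,0],[0,0,0],[0,0,0],[0,0,0],[0,0,0],[0,0,0],[0,0,0],[0,0,0]], jaw=[0,0,0,0,0,0,0,0,0])

```text
time_s: 35.65
tool_pos: [0.495, 0.0031, 0.2242]
tool_rot: [-180.0, 0.0, 84.1]
force: [0.8, 0.3, 0.4]
grip_width: 0.0435
grasp_force: 20.0
```

```bash
python3 -c "
from fit import *
go(fx(0,0,.0585,84.16))"
```

```text
t 35.6 grasp pt [0.495  0.0031 0.0607] rot [-1.800e+02  2.000e-02  8.414e+01] w 0.0435 F [0.8 0.3 0.4] g 19.99614179134369 q7 3.1
turn -0.0003 shift [-0.      0.0002  0.0022] len 0.002
```

Call:
send_rows(xyz=[[0,0,0.002],[0,0,0],[0,0,0],[0,0,0],[0,0,0],[0,0,0],[0,0,-0.01],[0,0,-0.02],[0,0,-0.035],[0,0,-0.035],[0,0,-0.035],[0,0,0],[0,0,0]], rotation=[[0,0,0],[0,0,0],[0,0,0],[0,0,0],[0,0,0],[0,0,0],[0,0,0],[0,0,0],[0,0,0],[0,0,0],[0,0,0],[0,0,0],[0,0,0]], jaw=[0,0,0.6,0.6,0.6,0.6,0.6,0.6,0.6,0.6,0.6,0.6,0.6])

```text
time_s: 36.95
tool_pos: [0.4952, 0.003, 0.3583]
tool_rot: [179.9, -0.1, 84.2]
force: [-0.5, -0.4, -0.2]
grip_width: 0.0523
grasp_force: 0.0
```

```bash
cat > sp.py <<'E'
from fit import *
def square(c,u,v):
    b=cv2.GaussianBlur(c['image'],(3,3),0).astype(np.float32)
    d=cv2.resize(b,None,fx=6,fy=6,interpolation=cv2.INTER_CUBIC); m=((d[...,2]-d[...,0]<5.5)&(d[...,1]>60)).astype(np.uint8)
    s=np.zeros_like(m); x,y=int(u*6),int(v*6); s[y-130:y+130,x-130:x+130]=m[y-130:y+130,x-130:x+130]; s=cv2.morphologyEx(s,cv2.MORPH_CLOSE,np.ones((9,9)))
    k=max(cv2.findContours(s,cv2.RETR_EXTERNAL,cv2.CHAIN_APPROX_NONE)[0],key=cv2.contourArea)
    P=np.array([ray(c,(q[0][0]+.5)/6-.5,(q[0][1]+.5)/6-.5,.008)[:2]*1000 for q in k],np.float32); print(cv2.minAreaRect(P))
E
python3 - <<'E'
from sp import *
c=cam('top'); square(c,474,245); parts(c)
go((.4900,-.4338,.2,-31.6))
sd=cam('side'); u=proj(sd,W(FX,(0,0,.05))).astype(int)
cv2.imwrite('pics/p6.png',cv2.convertScaleAbs(cv2.resize(sd['image'][u[1]-40:u[1]+40,u[0]-45:u[0]+45],None,fx=6,fy=6,interpolation=cv2.INTER_CUBIC),alpha=1.5))
E
```

```text
((490.6922912597656, -433.6250305175781), (43.77068328857422, 44.24684143066406), 58.257568359375)
wood px [434.5 210.5] rect [ 579.4 -331. ] [39.4 39.3] 89.5 cen [ 579.  -330.2]
t 37.0 grasp pt [0.4947 0.0031 0.1937] rot [-1.7999e+02 -4.0000e-02  8.4150e+01] w 0.0521 F [ 0.1  2.2 -0.5] g 0.0 q7 -8.7
turn 2.0203 shift [ 0.2249  0.3745 -0.0063] len 0.437
```

View pics/p6.png

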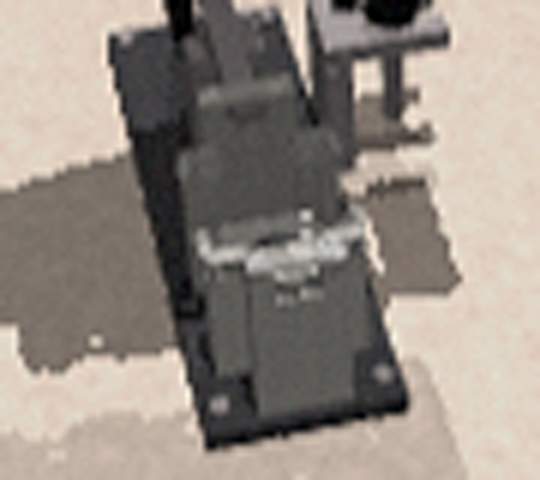

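The spacer sits down inside the posts. Now the second spacer.

Call:
send_rows(xyz=[[0,0,0],[0,0,0],[0,0,0],[0,0,0],[0,0,0],[0,0,0],[0,0,0],[0,0,0],[0,0,0],[0,0,0],[0,0,0],[0,0,0],[0,0,0],[0,0,0],[0.0173,0.0288,0],[0.0173,0.0288,0],[0.0173,0.0288,0],[0.0173,0.0288,0],[0.0173,0.0288,0],[0.0173,0.0288,0]], rotation=[[0,0,0.1443],[0,0,0.1443],[0,0,0.1443],[0,0,0.1443],[0,0,0.1443],[0,0,0.1443],[0,0,0.1443],[0,0,0.1443],[0,0,0.1443],[0,0,0.1443],[0,0,0.1443],[0,0,0.1443],[0,0,0.1443],[0,0,0.1443],[0,0,0],[0,0,0],[0,0,0],[0,0,0],[0,0,0],[0,0,0]], jaw=[1,1,1,1,1,1,1,1,1,1,1,1,1,1,1,1,1,1,1,1])

```text
time_s: 39.05
tool_pos: [0.4922, -0.1994, 0.356]
tool_rot: [179.9, 0.1, -31.6]
force: [-0.3, 1.3, 0.6]
grip_width: 0.0869
grasp_force: 0.0
```

Call:
send_rows(xyz=[[0.0173,0.0288,0],[0.0173,0.0288,0],[0.0173,0.0288,0],[0.0173,0.0288,0],[0.0173,0.0288,0],[0.0173,0.0288,0],[0.0173,0.0288,0],[0,0,0.02],[0,0,0.04],[0,0,0.04],[0,0,0.04],[0,0,0.02],[0,0,0],[0,0,0],[0,0,0],[0,0,0]], rotation=[[0,0,0],[0,0,0],[0,0,0],[0,0,0],[0,0,0],[0,0,0],[0,0,0],[0,0,0],[0,0,0],[0,0,0],[0,0,0],[0,0,0],[0,0,0],[0,0,0],[0,0,0],[0,0,0]], jaw=[1,1,1,1,1,1,1,1,1,1,1,1,1,1,1,1])

```text
time_s: 40.65
tool_pos: [0.4909, -0.4343, 0.1993]
tool_rot: [180.0, -0.2, -31.6]
force: [-0.1, 0.1, 0.5]
grip_width: 0.0869
grasp_force: 0.0
```

```bash
python3 -c "
from fit import *
go((.4900,-.4338,.0203,-31.6))"
```

```text
t 40.6 grasp pt [ 0.4909 -0.4343  0.0358] rot [180.    -0.19 -31.6 ] w 0.0869 F [-0.1  0.1  0.5] g 0.0 q7 -58.1
turn 0.0001 shift [-0.001   0.0001  0.0155] len 0.016
```

Call:
send_rows(xyz=[[-0.0005,0,0.0075],[0,0,0.0065],[0,0,0],[0,0,0],[0,0,0],[0,0,0],[0,0,0],[0,0,0],[0,0,0],[0,0,0],[0,0,0],[0,0,0]], rotation=[[0,0,0],[0,0,0],[0,0,0],[0,0,0],[0,0,0],[0,0,0],[0,0,0],[0,0,0],[0,0,0],[0,0,0],[0,0,0],[0,0,0]], jaw=[1,1,1,1,0,0,0,0,0,0,0,0])

```text
time_s: 41.85
tool_pos: [0.4899, -0.4333, 0.1833]
tool_rot: [-180.0, -0.0, -31.6]
force: [0.2, 1.0, 0.3]
grip_width: 0.0439
grasp_force: 20.0
```

```bash
python3 -c "
from fit import *
go((.4900,-.4338,.0203,-31.6))"
```

```text
t 41.9 grasp pt [ 0.4899 -0.4333  0.0198] rot [-180.    -0.   -31.6] w 0.0439 F [0.2 1.  0.3] g 20.000022053718567 q7 -57.6
turn 0.0 shift [ 0.0003  0.0003 -0.0005] len 0.001
```

Now turn −90° in tool (yaw to 58.4) and regrip.

Call:
send_rows(xyz=[[0,0,0],[0,0,0],[0,0,0],[0,0,0],[0,0,-0.0005],[0,0,0],[0,0,0],[0,0,0],[0,0,0],[0,0,0],[0,0,0],[0,0,0],[0,0,0],[0,0,0],[0,0,0],[0,0,0],[0,0,0]], rotation=[[0,0,0],[0,0,0],[0,0,0],[0,0,0],[0,0,0],[0,0,0],[0,0,-0.1428],[0,0,-0.1428],[0,0,-0.1428],[0,0,-0.1428],[0,0,-0.1428],[0,0,-0.1428],[0,0,-0.1428],[0,0,-0.1428],[0,0,-0.1428],[0,0,-0.1428],[0,0,-0.1428]], jaw=[1,1,1,1,1,1,1,1,1,1,1,1,1,1,1,1,1])

```text
time_s: 43.55
tool_pos: [0.4898, -0.4334, 0.1838]
tool_rot: [180.0, 0.0, 58.7]
force: [-0.1, 0.1, -0.3]
grip_width: 0.0872
grasp_force: 0.0
```

Call:
send_rows(xyz=[[0,0,0],[0,0,0],[0,0,0],[0,0,0],[0,0,0],[0,0,0],[0,0,0],[0,0,0],[0,0,0],[0,0,0]], rotation=[[0,0,0],[0,0,0],[0,0,0],[0,0,0],[0,0,0],[0,0,0],[0,0,0],[0,0,0],[0,0,0],[0,0,0]], jaw=[1,0,0,0,0,0,0,0,0,0])

```text
time_s: 44.55
tool_pos: [0.4899, -0.4333, 0.1837]
tool_rot: [180.0, -0.0, 58.4]
force: [-0.6, -0.1, -1.0]
grip_width: 0.0439
grasp_force: 20.0
```

```bash
python3 -c "
from fit import *
g=np.array(env.get_obs()['tool_pos'])
go((g[0],g[1],.16,58.4),fx(0,0,.16,84.16))"
```

```text
t 44.5 grasp pt [ 0.4899 -0.4333  0.0202] rot [ 1.80e+02 -1.00e-02  5.84e+01] w 0.0439 F [-0.6 -0.1 -1. ] g 20.00006765127182 q7 22.3
turn -0.0 shift [ 0.      0.     -0.1398] len 0.14
turn -0.4496 shift [ 0.4346 -0.0392 -0.    ] len 0.436
```

Call:
send_rows(xyz=[[0,0,-0.02],[0,0,-0.04],[0,0,-0.04],[0,0,-0.04],[0,0,0],[0,0,0],[0,0,0],[0,0,0],[0.0362,-0.0033,0],[0.0362,-0.0033,0],[0.0362,-0.0033,0],[0.0362,-0.0033,0],[0.0362,-0.0033,0],[0.0362,-0.0033,0],[0.0362,-0.0033,0],[0.0362,-0.0033,0],[0.0362,-0.0033,0],[0.0362,-0.0033,0],[0.0362,-0.0033,0],[0.0362,-0.0033,0]], rotation=[[0,0,0],[0,0,0],[0,0,0],[0,0,0],[0,0,-0.1124],[0,0,-0.1124],[0,0,-0.1124],[0,0,-0.1124],[0,0,0],[0,0,0],[0,0,0],[0,0,0],[0,0,0],[0,0,0],[0,0,0],[0,0,0],[0,0,0],[0,0,0],[0,0,0],[0,0,0]], jaw=[0,0,0,0,0,0,0,0,0,0,0,0,0,0,0,0,0,0,0,0])

```text
time_s: 46.55
tool_pos: [0.4944, 0.0041, 0.324]
tool_rot: [180.0, -0.0, 84.1]
force: [0.6, -0.8, -0.1]
grip_width: 0.0437
grasp_force: 20.0
```

Call:
send_rows(xyz=[[0,0,0],[0,0,0],[0,0,0.02],[0,0,0.02],[0,0,0],[0,0,0],[0,0,0],[0,0,0]], rotation=[[0,0,0],[0,0,0],[0,0,0],[0,0,0],[0,0,0],[0,0,0],[0,0,0],[0,0,0]], jaw=[0,0,0,0,0,0,0,0])

```text
time_s: 47.35
tool_pos: [0.4952, 0.0025, 0.2849]
tool_rot: [179.9, -0.0, 84.1]
force: [0.4, -0.9, -0.1]
grip_width: 0.0436
grasp_force: 20.0
```

```bash
python3 -c "
from fit import *
go(fx(0,0,.069,84.16))"
```

```text
t 47.4 grasp pt [0.4952 0.0025 0.1214] rot [ 1.7989e+02 -3.0000e-02  8.4130e+01] w 0.0436 F [ 0.4 -0.9 -0.1] g 19.999970197677612 q7 -7.8
turn -0.0006 shift [ 0.0005 -0.      0.0524] len 0.052
```

Call:
send_rows(xyz=[[0.0004,0,0.009],[0,0,0.009],[0,0,0.009],[0,0,0.009],[0,0,0.008],[0,0,0.008],[0,0,0],[0,0,0]], rotation=[[0,0,0],[0,0,0],[0,0,0],[0,0,0],[0,0,0],[0,0,0],[0,0,0],[0,0,0]], jaw=[0,0,0,0,0,0,0,0])

```text
time_s: 48.15
tool_pos: [0.4948, 0.0033, 0.2316]
tool_rot: [-180.0, 0.0, 84.2]
force: [0.1, -0.2, 0.4]
grip_width: 0.0433
grasp_force: 20.0
```

```bash
python3 -c "
from fit import *
go(fx(0,0,.0665,84.16))"
```

```text
t 48.1 grasp pt [0.4948 0.0033 0.0681] rot [-1.7998e+02  1.0000e-02  8.4160e+01] w 0.0433 F [ 0.1 -0.2  0.4] g 19.99987632036209 q7 -6.7
turn 0.0 shift [-0.0002  0.0005  0.0016] len 0.002
```

Call:
send_rows(xyz=[[0,0,0.0015],[0,0,0],[0,0,0],[0,0,0],[0,0,0],[0,0,0],[0,0,-0.01],[0,0,-0.02],[0,0,-0.035],[0,0,-0.035],[0,0,-0.03],[0,0,0],[0,0,0]], rotation=[[0,0,0],[0,0,0],[0,0,0],[0,0,0],[0,0,0],[0,0,0],[0,0,0],[0,0,0],[0,0,0],[0,0,0],[0,0,0],[0,0,0],[0,0,0]], jaw=[0,0,0.6,0.6,0.6,0.6,0.6,0.6,0.6,0.6,0.6,0.6,0.6])

```text
time_s: 49.45
tool_pos: [0.4948, 0.0032, 0.3613]
tool_rot: [179.9, -0.0, 84.2]
force: [-0.3, 0.3, -0.3]
grip_width: 0.0525
grasp_force: 0.0
```

```bash
cat > disc.py <<'E'
from fit import *
def disc(c,n=''):
    u=proj(c,(.579,-.331,.008)); 
    d=cv2.resize(c['image'],None,fx=6,fy=6,interpolation=cv2.INTER_CUBIC).astype(np.float32); 
    m=((d[...,2]-d[...,0])>.5*(10+55)).astype(np.uint8)
    ks=[k for k in cv2.findContours(m,cv2.RETR_EXTERNAL,cv2.CHAIN_APPROX_NONE)[0] if cv2.contourArea(k)>3000]
    k=min(ks,key=lambda k:np.hypot(*(k.mean((0,1))/6-u)))
    P=np.array([ray(c,(q[0][0]+.5)/6-.5,(q[0][1]+.5)/6-.5,.008)[:2]*1000 for q in k],np.float32); print(k.mean((0,1))/6,cv2.fitEllipse(P))
E
python3 - <<'E'
from disc import *
disc(cam('top')); disc(cam('side'))
go((.5790,-.3303,.2,84.16))
E
```

```text
[434.8054567  211.01067616] ((579.34619140625, -330.694580078125), (42.6815071105957, 42.72659683227539), 23.800500869750977)
[371.21309192 331.25998143] ((577.846923828125, -329.05255126953125), (43.25514221191406, 45.161598205566406), 143.9442138671875)
t 49.5 grasp pt [0.4942 0.0032 0.1959] rot [-1.7991e+02  2.0000e-02  8.4160e+01] w 0.0521 F [-0.7  0.3  0.6] g 0.0 q7 -9.0
turn 0.0001 shift [-0.3232  0.1183 -0.0041] len 0.344
```

Call:
send_rows(xyz=[[-0.0323,0.0117,0],[-0.0323,0.0117,0],[-0.0323,0.0117,0],[-0.0323,0.0117,0],[-0.0323,0.0117,0],[-0.0323,0.0117,0],[-0.0323,0.0117,0],[-0.0323,0.0117,0],[-0.0323,0.0117,0],[-0.0323,0.0117,0]], rotation=[[0,0,0],[0,0,0],[0,0,0],[0,0,0],[0,0,0],[0,0,0],[0,0,0],[0,0,0],[0,0,0],[0,0,0]], jaw=[1,1,1,1,1,1,1,1,1,1])

```text
time_s: 50.55
tool_pos: [0.5782, -0.331, 0.3583]
tool_rot: [-179.8, -0.1, 84.2]
force: [1.2, -0.2, -0.2]
grip_width: 0.0869
grasp_force: 0.0
```

Call:
send_rows(xyz=[[0,0,0],[0,0,0],[0,0,0],[0,0,0],[0,0,0],[0,0,0],[0,0,0],[0,0,0],[0,0,0],[0,0,0],[0,0,0],[0,0,0.02],[0,0,0.04],[0,0,0.04],[0,0,0.04],[0,0,0.02],[0,0,0],[0,0,0],[0,0,0]], rotation=[[0,0,0.1428],[0,0,0.1428],[0,0,0.1428],[0,0,0.1428],[0,0,0.1428],[0,0,0.1428],[0,0,0.1428],[0,0,0.1428],[0,0,0.1428],[0,0,0.1428],[0,0,0.1428],[0,0,0],[0,0,0],[0,0,0],[0,0,0],[0,0,0],[0,0,0],[0,0,0],[0,0,0]], jaw=[1,1,1,1,1,1,1,1,1,1,1,1,1,1,1,1,1,1,1])

```text
time_s: 52.45
tool_pos: [0.5787, -0.3306, 0.2017]
tool_rot: [179.9, -0.1, -5.8]
force: [-0.7, -0.4, -0.4]
grip_width: 0.087
grasp_force: 0.0
```

Run:
```python
from disc import *
go((.5785,-.3300,.0203,-5.84))
c=cam('side'); cv2.imwrite('pics/side3.png',c['image'])
i=c['image'][160:260,240:340]; j=c['image'][270:380,310:430]
cv2.imwrite('pics/p7.png',cv2.convertScaleAbs(np.hstack([cv2.resize(i,(400,400),interpolation=cv2.INTER_CUBIC),cv2.resize(j,(400,400),interpolation=cv2.INTER_CUBIC)]),alpha=1.5))
```

```text
t 52.5 grasp pt [ 0.5787 -0.3306  0.0382] rot [ 1.7994e+02 -1.1000e-01 -5.8500e+00] w 0.087 F [-0.7 -0.4 -0.4] g 0.0 q7 -50.2
turn -0.0001 shift [-0.0003 -0.0006  0.0179] len 0.018
```

View pics/p7.png

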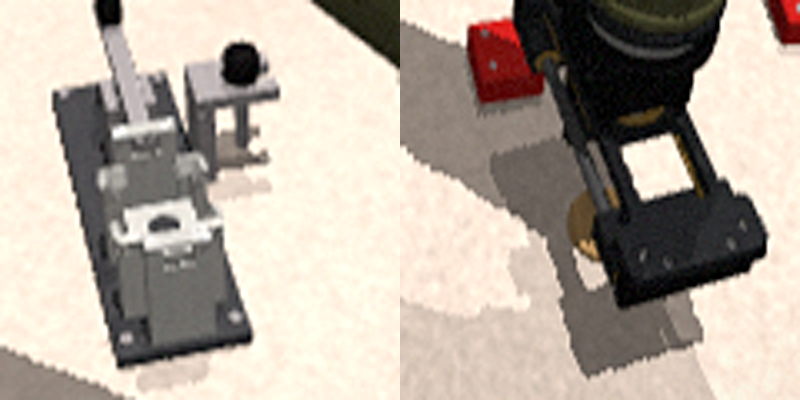

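The pocket shows the top spacer lying square, with its dark mark at crop (165,222). The gripper is around the disc.

Call:
send_rows(xyz=[[0,0,0.009],[0,0,0.0075],[0,0,0],[0,0,0],[0,0,0],[0,0,0],[0,0,0],[0,0,0],[0,0,0],[0,0,0],[0,0,0],[0,0,0]], rotation=[[0,0,0],[0,0,0],[0,0,0],[0,0,0],[0,0,0],[0,0,0],[0,0,0],[0,0,0],[0,0,0],[0,0,0],[0,0,0],[0,0,0]], jaw=[1,1,1,1,0,0,0,0,0,0,0,0])

```text
time_s: 53.7
tool_pos: [0.5783, -0.33, 0.1837]
tool_rot: [-180.0, -0.0, -5.8]
force: [-0.8, 0.3, 0.3]
grip_width: 0.0426
grasp_force: 20.0
```

```bash
python3 -c "
from fit import *
go((.5785,-.3300,.0203,-5.84))"
```

```text
t 53.7 grasp pt [ 0.5783 -0.33    0.0202] rot [-180.     -0.     -5.84] w 0.0426 F [-0.8  0.3  0.3] g 19.999959468841553 q7 -49.7
turn -0.0 shift [ 0.0002 -0.     -0.0001] len 0.0
```

Call:
send_rows(xyz=[[0,0,0],[0,0,0],[0,0,0],[0,0,0],[0,0,0],[0,0,0],[0,0,0],[0,0,0],[0,0,0],[0,0,0],[0,0,0],[0,0,0],[0,0,0],[0,0,0],[0,0,0],[0,0,0],[0,0,0]], rotation=[[0,0,0],[0,0,0],[0,0,0],[0,0,0],[0,0,0],[0,0,0],[0,0,-0.1428],[0,0,-0.1428],[0,0,-0.1428],[0,0,-0.1428],[0,0,-0.1428],[0,0,-0.1428],[0,0,-0.1428],[0,0,-0.1428],[0,0,-0.1428],[0,0,-0.1428],[0,0,-0.1428]], jaw=[1,1,1,1,1,1,1,1,1,1,1,1,1,1,1,1,1])

```text
time_s: 55.4
tool_pos: [0.5782, -0.3301, 0.1837]
tool_rot: [180.0, 0.0, 84.5]
force: [0.4, 0.0, -0.3]
grip_width: 0.0871
grasp_force: 0.0
```

Call:
send_rows(xyz=[[0,0,0],[0,0,0],[0,0,0],[0,0,0],[0,0,0],[0,0,0],[0,0,0],[0,0,0],[0,0,0],[0,0,0]], rotation=[[0,0,0],[0,0,0],[0,0,0],[0,0,0],[0,0,0],[0,0,0],[0,0,0],[0,0,0],[0,0,0],[0,0,0]], jaw=[1,0,0,0,0,0,0,0,0,0])

```text
time_s: 56.4
tool_pos: [0.5783, -0.3299, 0.1838]
tool_rot: [180.0, -0.0, 84.2]
force: [-0.2, -0.1, 0.4]
grip_width: 0.0428
grasp_force: 20.0
```

```bash
python3 -c "
from fit import *
g=np.array(env.get_obs()['tool_pos'])
go((g[0],g[1],.16,84.16),fx(0,0,.16,84.16))"
```

```text
t 56.4 grasp pt [ 0.5783 -0.3299  0.0203] rot [ 1.7999e+02 -1.0000e-02  8.4160e+01] w 0.0428 F [-0.2 -0.1  0.4] g 20.00007838010788 q7 31.0
turn 0.0001 shift [ 0.      0.     -0.1397] len 0.14
turn -0.0 shift [ 0.3227 -0.1166 -0.    ] len 0.343
```

Call:
send_rows(xyz=[[0,0,-0.02],[0,0,-0.04],[0,0,-0.04],[0,0,-0.04],[0.0323,-0.0117,0],[0.0323,-0.0117,0],[0.0323,-0.0117,0],[0.0323,-0.0117,0],[0.0323,-0.0117,0],[0.0323,-0.0117,0],[0.0323,-0.0117,0],[0.0323,-0.0117,0],[0.0323,-0.0117,0],[0.0323,-0.0117,0],[0,0,0.02],[0,0,0.02],[0,0,0],[0,0,0],[0,0,0],[0,0,0]], rotation=[[0,0,0],[0,0,0],[0,0,0],[0,0,0],[0,0,0],[0,0,0],[0,0,0],[0,0,0],[0,0,0],[0,0,0],[0,0,0],[0,0,0],[0,0,0],[0,0,0],[0,0,0],[0,0,0],[0,0,0],[0,0,0],[0,0,0],[0,0,0]], jaw=[0,0,0,0,0,0,0,0,0,0,0,0,0,0,0,0,0,0,0,0])

```text
time_s: 58.4
tool_pos: [0.4952, 0.003, 0.2848]
tool_rot: [179.9, -0.0, 84.1]
force: [0.6, 0.1, 0.5]
grip_width: 0.0431
grasp_force: 20.0
```

```bash
python3 -c "
from fit import *
go(fx(0,0,.077,84.16))"
```

```text
t 58.4 grasp pt [0.4952 0.003  0.1213] rot [ 1.7989e+02 -3.0000e-02  8.4130e+01] w 0.0431 F [0.6 0.1 0.5] g 19.99996840953827 q7 -8.2
turn -0.0005 shift [-0.     -0.      0.0443] len 0.044
```

Call:
send_rows(xyz=[[0,0,0.009],[0,0,0.009],[0,0,0.009],[0,0,0.009],[0,0,0.0085],[0,0,0],[0,0,0]], rotation=[[0,0,0],[0,0,0],[0,0,0],[0,0,0],[0,0,0],[0,0,0],[0,0,0]], jaw=[0,0,0,0,0,0,0])

```text
time_s: 59.1
tool_pos: [0.4947, 0.0033, 0.239]
tool_rot: [-180.0, 0.0, 84.2]
force: [-0.1, -0.4, -0.0]
grip_width: 0.0431
grasp_force: 20.0
```

```bash
python3 -c "
from fit import *
go(fx(0,0,.0745,84.16))"
```

```text
t 59.1 grasp pt [0.4947 0.0033 0.0755] rot [-1.7996e+02  1.0000e-02  8.4160e+01] w 0.0431 F [-0.1 -0.4 -0. ] g 19.998481571674347 q7 -7.4
turn 0.0 shift [-0.0002  0.0005  0.001 ] len 0.001
```

Call:
send_rows(xyz=[[0,0,0.001],[0,0,0],[0,0,0],[0,0,0],[0,0,0],[0,0,0],[0,0,-0.01],[0,0,-0.02],[0,0,-0.03],[0,0,-0.03],[0,0,-0.03],[0,0,0],[0,0,0]], rotation=[[0,0,0],[0,0,0],[0,0,0],[0,0,0],[0,0,0],[0,0,0],[0,0,0],[0,0,0],[0,0,0],[0,0,0],[0,0,0],[0,0,0],[0,0,0]], jaw=[0,0,0.6,0.6,0.6,0.6,0.6,0.6,0.6,0.6,0.6,0.6,0.6])

```text
time_s: 60.4
tool_pos: [0.4948, 0.0032, 0.3594]
tool_rot: [179.9, -0.0, 84.2]
force: [-0.1, 0.9, -0.7]
grip_width: 0.0525
grasp_force: 0.0
```

```bash
python3 -c "
from fit import *
go((.5118,.1682,.195,84.16),(.5118,.1682,.1113,84.16))"
```

```text
t 60.4 grasp pt [0.4948 0.0032 0.1959] rot [ 1.7988e+02 -4.0000e-02  8.4160e+01] w 0.0525 F [-0.1  0.9 -0.7] g 0.0 q7 -9.1
turn 0.0 shift [1.659e-01 1.000e-04 9.000e-04] len 0.166
turn -0.0 shift [0.     0.     0.0837] len 0.084
```

Call:
send_rows(xyz=[[0.0277,0,0],[0.0277,0,0],[0.0277,0,0],[0.0277,0,0],[0.0277,0,0],[0.0275,0,0],[0,0,0],[0,0,0]], rotation=[[0,0,0],[0,0,0],[0,0,0],[0,0,0],[0,0,0],[0,0,0],[0,0,0],[0,0,0]], jaw=[0.5,0.5,0.5,0.5,0.5,0.5,0.5,0.5])

```text
time_s: 61.2
tool_pos: [0.5112, 0.1685, 0.3568]
tool_rot: [-179.9, 0.1, 84.2]
force: [0.2, -0.7, 0.7]
grip_width: 0.0436
grasp_force: 0.0
```

Run:
```python
from fit import *
go((.5118,.1682,.1113,84.16))
c=cam('side');u=proj(c,W(FX,(.02,.03,.06))).astype(int)
i=c['image'][u[1]-45:u[1]+45,u[0]-45:u[0]+45]
d=cam('top');u=proj(d,W(FX,(0,0,.06))).astype(int); j=d['image'][u[1]-25:u[1]+25,u[0]-25:u[0]+25]
cv2.imwrite('pics/p8.png',cv2.convertScaleAbs(np.hstack([cv2.resize(i,(400,400),interpolation=cv2.INTER_CUBIC),cv2.resize(j,(400,400),interpolation=cv2.INTER_CUBIC)]),alpha=1.5))
```

```text
t 61.2 grasp pt [0.5112 0.1685 0.1933] rot [-1.7987e+02  1.0000e-01  8.4240e+01] w 0.0436 F [ 0.2 -0.7  0.7] g 0.0 q7 -26.4
turn 0.0014 shift [-0.0003  0.0007  0.082 ] len 0.082
```

View pics/p8.png

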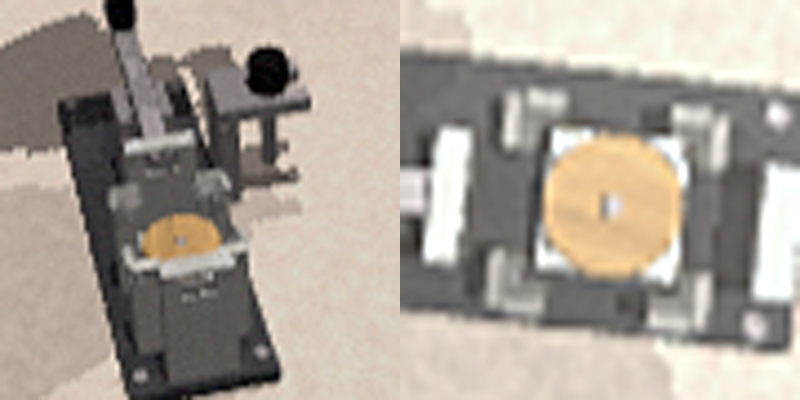

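The disc is centred on the spacers, at (613,205) in the top crop, and the pin is still hanging. Now I grip the knob and slide the bolt home.

Call:
send_rows(xyz=[[0,0,0.025],[0,0,0.025],[0,0,0.025],[0,0,0.006],[0,0,0],[0,0,0],[0,0,0],[0,0,0],[0,0,0],[0,0,0]], rotation=[[0,0,0],[0,0,0],[0,0,0],[0,0,0],[0,0,0],[0,0,0],[0,0,0],[0,0,0],[0,0,0],[0,0,0]], jaw=[0.5,0.5,0.5,0.5,0,0,0,0,0,0])

```text
time_s: 62.3
tool_pos: [0.5113, 0.1687, 0.2783]
tool_rot: [-180.0, -0.0, 84.2]
force: [-4.1, -0.1, 5.8]
grip_width: 0.0158
grasp_force: 20.0
```

```bash
python3 -c "
from fit import *
go((.5022,.0730,.1113,84.16))"
```

```text
t 62.3 grasp pt [0.5113 0.1687 0.1148] rot [-1.7997e+02 -3.0000e-02  8.4170e+01] w 0.0158 F [-4.1 -0.1  5.8] g 19.996761556249112 q7 -26.1
turn 0.0002 shift [-0.0961  0.0006  0.0035] len 0.096
```

Call:
send_rows(xyz=[[-0.004,0,0],[-0.0095,0,0],[-0.0095,0,0],[-0.0095,0,0],[-0.0095,0,0],[-0.0095,0,0],[-0.0095,0,0],[-0.0095,0,0],[-0.0095,0,0],[-0.0095,0,0],[-0.0085,0,0],[0,0,0],[0,0,0],[0,0,0]], rotation=[[0,0,0],[0,0,0],[0,0,0],[0,0,0],[0,0,0],[0,0,0],[0,0,0],[0,0,0],[0,0,0],[0,0,0],[0,0,0],[0,0,0],[0,0,0],[0,0,0]], jaw=[0,0,0,0,0,0,0,0,0,0,0,0,0,0])

```text
time_s: 63.7
tool_pos: [0.5013, 0.0733, 0.2783]
tool_rot: [-180.0, -0.2, 84.2]
force: [-3.8, 6.6, 6.4]
grip_width: 0.0159
grasp_force: 20.0
```

```bash
python3 -c "
from fit import *
go((.5022,.0730,.1113,84.16))"
```

```text
t 63.7 grasp pt [0.5013 0.0733 0.1148] rot [-179.98   -0.25   84.25] w 0.0159 F [-3.8  6.6  6.4] g 20.014027438592166 q7 -15.9
turn 0.0016 shift [-0.0002  0.0009  0.0035] len 0.004
```

Call:
send_rows(xyz=[[0,0,0],[0,0,0],[0,0,0],[0,0,0],[0,0,0],[0,0,-0.01],[0,0,-0.03],[0,0,-0.04],[0,0,-0.04],[0.03,-0.03,0],[0.04,-0.03,0],[0.04,-0.03,0],[0.03,-0.03,0],[0,0,0],[0,0,0],[0,0,0],[0,0,0]], rotation=[[0,0,0],[0,0,0],[0,0,0],[0,0,0],[0,0,0],[0,0,0],[0,0,0],[0,0,0],[0,0,0],[0,0,0],[0,0,0],[0,0,0],[0,0,0],[0,0,0],[0,0,0],[0,0,0],[0,0,0]], jaw=[0.5,0.5,0.5,0.5,0.5,0.5,0.5,0.5,0.5,0.5,0.5,0.5,0.5,0.5,0.5,0.5,0.5])

```text
time_s: 65.4
tool_pos: [0.3974, 0.2211, 0.3974]
tool_rot: [180.0, -0.0, 84.0]
force: [-0.7, -0.6, 0.2]
grip_width: 0.0436
grasp_force: 0.0
```

Run:
```python
from fit import *
c=cam('side');u=proj(c,W(FX,(.02,.03,.06))).astype(int)
i=c['image'][u[1]-45:u[1]+45,u[0]-45:u[0]+45]
d=cam('top');u=proj(d,W(FX,(0.03,0.02,.06))).astype(int); j=d['image'][u[1]-45:u[1]+45,u[0]-45:u[0]+45]
cv2.imwrite('pics/p9.png',cv2.convertScaleAbs(np.hstack([cv2.resize(i,(400,400),interpolation=cv2.INTER_CUBIC),cv2.resize(j,(400,400),interpolation=cv2.INTER_CUBIC)]),alpha=1.5))
```

```text
(no output)
```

View pics/p9.png

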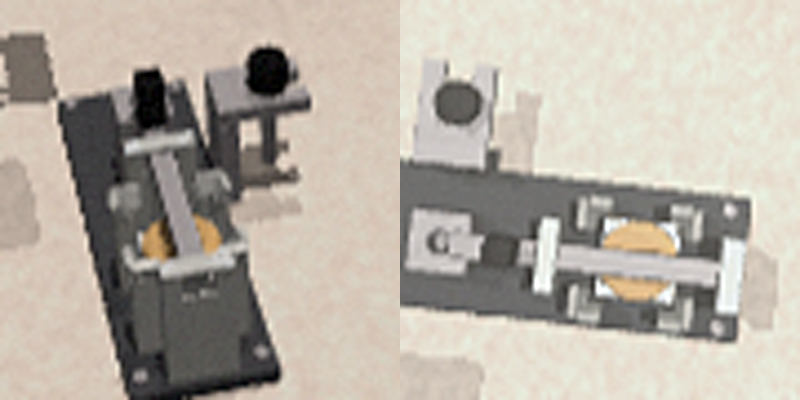

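The bolt bar crosses the disc into the keeper. The knob is back at its starting spot, and the stop pushed back with 6.6 N. The pin is still hanging.

```bash
python3 -c "
from cell import env
print(env.sign_off())"
```

```text
the job is handed in; nothing more can be done
None
```

The job is handed in: the pin hangs in the notch, the block, both spacers and the disc are stacked in the pocket, and the bolt is home in its keeper, though the hand-in call returned no verdict.

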